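# Pack the picnic caddy with plates and lunch, and latch it

## Robot

A 6-joint arm with a two-finger parallel gripper is mounted at the origin on a cart in front of the work surface, level with it; the furniture and walls round the work are solid. World frame = base frame: x ahead of the robot, y to its left, z up, the work surface at z = 0. Lengths are in m, angles in rad, forces in N, time in s.
With the tool pointing down it reaches from about 0.225 to 0.875 m from the base axis. Payload 3.4 kg.
Tool frame: the origin (TCP) lies midway between the tips of the shut fingers; the grasp point (between the pads) lies 19 mm behind it (manip.pinch_z is the distance from the TCP to the grasp point, in m); z points along the fingers, y is the line along which they close (so a half turn about z gives the same grasp; the last joint's range is limited). The gripper opens to 85 mm and grips with 20 to 120 N. Pads are 22 mm wide; open, the fingers measure 114 mm over their backs; the gripper's body (76 mm by 85 mm) begins 54 mm behind the grasp point. The pads swing forward as they close: fully open they stand 13 mm farther back than shut.
Start: joints at [-1.378, 0.276, 1.505, -0, 1.361, -0.121], TCP at [0.177, -0.547, 0.231] pointing down, gripper open.
Joint ranges: [-2.89, 2.89], [-0.75, 2.08], [0.22, 2.7], [-1.18, 4.32], [0.11, 2.71], [-2.7, 2.7]. Speed limits (rad/s): [2.57, 2.57, 3.14, 3.14, 3.14, 3.14].

## Interface

Orientations are given as a unit quaternion [w, x, y, z].
In Python, from rig import manip gives the robot as it stands.
- The arm moves only by the tool carry_out, never from a script. Its arguments are lists of equal length, an entry for each row: "delta_pos": the shift along the tool's x, y, z scaled (see below), a list of three; "turn": the turn, a rotation vector about the tool's x, y, z scaled (see below), a list of three; "claw": the closure, from -1 (fully open) to 1 (shut). A call has 1 to 12 rows; each row is the pose to reach, as a shift and turn from the pose commanded when the call began, along the tool's axes at that moment; what a row does not reach only later rows make up. The controller multiplies each number of a shift by 400 mm and each number of a turn by 30 degrees. A row lasts 1/10 s, in which the tool goes at most 50 mm and 8.59 degrees, less where a joint would pass 70% of its speed; a pose out of reach is approached as far as the arm can. A call with a number of a shift or a turn outside -1 to 1 is refused whole. A call with a gripper value outside its range is refused whole. The fingers move at their own pace and stop on an object; "force" is the grip in N (left out, the last holds). Time passes only in rows, so rows that repeat a pose let the fingers close. It gives the time, the measured TCP pose, the force, the opening and the grip force at its end, in the units of the state.
- manip.get_state(): the state, without advancing time (a new reading comes with each control period).
- manip.get_image(name): name is "scene" or "top" or "wrist"; returns a dict with "image" (384x512x3 uint8, red, green, blue), "z_map" (384x512 float32, m along the optical axis (not along the pixel's ray), 0 where there is no reading), "fx", "fy", "cx", "cy" (pixels), "k1" (the pictures are not rectified: a ray, as slopes to the right and down, at radius r is drawn at 1 + k1 r^2 times it, then the intrinsics apply), "world_to_cam" (4x4, takes a point from world to camera coordinates). Camera axes: x right, y down, z forward; pixel columns grow to the right and rows downward; lengths in m; the calibration is good to about 2 mm. A picture is of the moment at which its call begins.
- manip.sign_off(): hands the job in; it is judged then, once.
Trained networks look in the newest picture that a camera, given by its name, has taken for a name from the list of things; names that differ only in an ending like _2 or _b are one class to them, and where a whole thing is asked for, a point or a joint stands for the part that bears it (a point fixed in the world has none). Each returns a list of dicts, best first, with "score" (0 to 1); they miss things now and then, are a little off and sometimes report something else, mostly with a low value. They report only what shows in the picture. A call takes as long as a camera call.
- manip.spot_in(camera, query): "point" ([x, y, z] in m, in world coordinates, good to about 4 mm: the middle of the surface that is visible of it).
- manip.place_of(camera, query): "point" ([x, y, z] in m, in world coordinates, good to about 4 mm: a listed point, or the origin of a listed thing).
The state is a dict: "clock": time; "qpos": joint angles; "qd": joint speeds; "effort": joint torques, N m; "position": TCP position; "ee_rot": TCP orientation; "contact_force": force on the tool from outside, world axes, zero at the start; "moment": the same for the moment, N m; "width": finger opening in m; "gripper_force": force on a finger pad.
Only numpy, scipy, OpenCV 4.12 (cv2) and the standard library are available. Lean on these libraries where they do the work, as an engineer would, in place of code of your own. Each camera call takes 0.05 s, during which the arm holds its last target. There are 200 camera calls.

## Task

Pack the picnic caddy: take every plate out of the drainer and stand it on edge in a slot of its own in the caddy, never letting a plate lie flat, and set the lunch box down flat in the caddy's bay. When the plates are all in, swing the wooden handle up and over them until it rests on its stop, and only then swing the red-knobbed hook down behind the handle's arm until it is fully closed. Leave the mug and the jar where they are.

Things in the scene. Friction and masses are not known exactly. Their poses are not given: they have to be found in the camera images.
- drainer: Bamboo plate drainer on a white drip tray, fixed, 250 mm long (its y) and 165 mm wide (its x), 101 mm high; origin on the worktop under its middle, z up. Five slots at y = -80, -40, 0, 40, 80 mm, each between two pairs of 8 mm dowels (at x = -45 and 45 mm) that leave 14 mm; a plate in it rests on two round rails with its centre 97 mm above the worktop.
- plate0_center (a point): Centre of the blue melamine plate, a disc 150 mm across and 8 mm thick, 0.16 kg; the y axis is the disc's axis, level while the plate stands on edge (the turn about it means nothing). Starts on edge in a slot of the drainer, or is absent.
- plate1_center (a point): Centre of the yellow melamine plate, a disc 150 mm across and 8 mm thick, 0.16 kg; the y axis is the disc's axis, level while the plate stands on edge (the turn about it means nothing). Starts on edge in a slot of the drainer, or is absent.
- plate2_center (a point): Centre of the green melamine plate, a disc 150 mm across and 8 mm thick, 0.16 kg; the y axis is the disc's axis, level while the plate stands on edge (the turn about it means nothing). Starts on edge in a slot of the drainer, or is absent.
- plate3_center (a point): Centre of the orange melamine plate, a disc 150 mm across and 8 mm thick, 0.16 kg; the y axis is the disc's axis, level while the plate stands on edge (the turn about it means nothing). Starts on edge in a slot of the drainer, or is absent.
- plate4_center (a point): Centre of the red melamine plate, a disc 150 mm across and 8 mm thick, 0.16 kg; the y axis is the disc's axis, level while the plate stands on edge (the turn about it means nothing). Starts on edge in a slot of the drainer, or is absent.
- caddy: Picnic caddy, fixed: a grey tray 172 mm wide (its x) and 262 mm long (its y) with five slots, wooden end panels at y = -118 and 118 mm (116 mm high; a post at the front of the -y panel, x = -68 mm, rises to 150 mm), and outside the -y panel a square grey bay for the lunch box. Origin on the worktop under the middle of the five slots, z up; -x is its front, towards the robot.
- slot0 (a point): Centre that a plate's disc has when it stands seated in this slot (95 mm above the worktop; caddy y = -80 mm). The slot lies between two steel wire hoops 104 mm high that leave 17 mm at the top and 13 mm at the bottom; light wooden caps close the gaps between slots. A seated plate's axis lies along the caddy's y and its rim rests on two rails.
- slot1 (a point): Centre that a plate's disc has when it stands seated in this slot (95 mm above the worktop; caddy y = -40 mm). The slot lies between two steel wire hoops 104 mm high that leave 17 mm at the top and 13 mm at the bottom; light wooden caps close the gaps between slots. A seated plate's axis lies along the caddy's y and its rim rests on two rails.
- slot2 (a point): Centre that a plate's disc has when it stands seated in this slot (95 mm above the worktop; caddy y = 0 mm). The slot lies between two steel wire hoops 104 mm high that leave 17 mm at the top and 13 mm at the bottom; light wooden caps close the gaps between slots. A seated plate's axis lies along the caddy's y and its rim rests on two rails.
- slot3 (a point): Centre that a plate's disc has when it stands seated in this slot (95 mm above the worktop; caddy y = 40 mm). The slot lies between two steel wire hoops 104 mm high that leave 17 mm at the top and 13 mm at the bottom; light wooden caps close the gaps between slots. A seated plate's axis lies along the caddy's y and its rim rests on two rails.
- slot4 (a point): Centre that a plate's disc has when it stands seated in this slot (95 mm above the worktop; caddy y = 80 mm). The slot lies between two steel wire hoops 104 mm high that leave 17 mm at the top and 13 mm at the bottom; light wooden caps close the gaps between slots. A seated plate's axis lies along the caddy's y and its rim rests on two rails.
- bay (a point): Centre of the floor of the lunch box's bay, 4 mm above the worktop, at caddy y = -260 mm; the bay is 124 mm (along the caddy's x) by 74 mm (along its y) inside, with walls 22 mm high.
- lunchbox: Packed lunch box, white with a blue lid, 112 mm long (its x), 62 mm wide (its y) and 56 mm high, straight-sided in its upper 17 mm (the lid), slightly narrower below, 0.3 kg; origin at the centre of its underside, z up. Either way round fits the bay. Stands on the worktop to the right of the drainer.
- handle (a joint): Angle of the caddy's handle, a U of steel rod hinged on both end panels about the caddy's y at handle_pivot: 0 resting open at the back (+x side), where the arms rise 0.85 rad above level; 0.72 upright; 1.00 resting on its stop over the plates, leaning a little to the front. Range 0 to 1.00. Weight 0.2 kg; it swings freely and, let go, falls to whichever side of upright it is on.
- handle_pivot (a point): Point on the handle's hinge axis, midway between the panels, 70 mm above the worktop.
- handle_grip (a point): Middle of the handle's round wooden grip, 18 mm thick and 120 mm long along the caddy's y, 138 mm from the hinge axis; the steel crossbar goes on to both sides.
- hook (a joint): Angle of the hook on the outside of the -y panel, between the panel and the bay, hinged about the caddy's y at hook_pivot: 0 closed (level, pointing back (+x), its bent tip behind the handle's arm), growing as it swings up; range 0 to 1.2. It stays where it is left; under 1 N at the knob moves it.
- hook_pivot (a point): Point on the hook's hinge axis, level with the knob's middle: 135 mm above the worktop.
- hook_knob (a point): Middle of the hook's red knob, a round bar 14 mm thick and 24 mm long along the caddy's y, 78 mm from the hinge axis.
- mug: Cream mug, 83 mm wide, 94 mm high, with a handle: a bystander at the back; origin at its underside.
- jar: Glass jar with a grey lid, 84 mm wide, 144 mm high: a bystander at the back; origin at its underside. It stands under a wall cupboard, whose underside is 543 mm above the worktop, its front at world x = 0.58 m, reaching from the far right to world y = 0.25 m: keep the wrist drawn in when swinging past it.

How it is judged:
By the outcome, as a careful person would: the job done as asked, in the order asked, and still so for the second after the job is handed in, with the robot touching nothing.
Of plate0, plate1, plate2, plate3, plate4 only 3 to 5 are there at a start; the rules pass over those that are not, and their reading is None.
At some moment in a run one of lunchbox may be knocked a few centimetres aside while the robot is not near it.
It also fails if it takes over 210 s, if anything falls off the work surface, if the arm or the gripper's body presses on something with over 40 N, if the wrist force passes 120 N, or if a joint passes its speed limit or range.

## Working session

There is one attempt and no reset: what is moved stays moved. The work goes in short steps, Python scripts to look and compute and a tool call to move; the robot and the scene stay as the last step left them, time stands still between calls to the robot, and variables do not carry over. Pictures are saved under pics/ and viewed, at most 14 in all, crops included, and the job is handed in when it is done.

Besides the shell and the picture viewer there is one more tool, called after "Request:" as name(argument=value, ...) on one line, values as JSON. carry_out: Moves the arm, as the interface text tells. Shifts and turns lie within -1 to 1; 1 stands for 400 mm of shift or 30 degrees of turn. Its arguments: {"type":"object","properties":{"delta_pos":{"type":"array","items":{"type":"array","items":{"type":"number","minimum":-1,"maximum":1}}},"turn":{"type":"array","items":{"type":"array","items":{"type":"number","minimum":-1,"maximum":1}}},"claw":{"type":"array","items":{"type":"number"}},"force":{"type":"number"}},"required":["delta_pos","turn","claw"]}

```bash
mkdir -p pics; ls; cat > h.py <<'E'
import numpy as np, cv2
from rig import manip
from scipy.spatial.transform import Rotation as R
def save(cam,fn,scale=1):
    d=manip.get_image(cam); im=d['image'][:,:,::-1]
    if scale!=1: im=cv2.resize(im,None,fx=scale,fy=scale)
    cv2.imwrite('pics/'+fn,im); np.savez('last_'+cam,**d); return d
def cloud(d):
    h,w=d['z_map'].shape; K=np.array([[d['fx'],0,d['cx']],[0,d['fy'],d['cy']],[0,0,1]],float)
    u,v=np.meshgrid(np.arange(w),np.arange(h)); 
    p=cv2.undistortPoints(np.stack([u,v],-1).reshape(-1,1,2).astype(float),K,np.array([float(d['k1']),0,0,0])).reshape(h,w,2)
    z=d['z_map']; c=np.dstack([p[...,0]*z,p[...,1]*z,z]); T=np.linalg.inv(d['world_to_cam'])
    W=c@T[:3,:3].T+T[:3,3]; W[z==0]=np.nan; return W
def state():
    s=manip.get_state(); q=s['ee_rot']; return s,np.array(s['position']),R.from_quat([q[1],q[2],q[3],q[0]])
E
python3 - <<'E'
from h import *
s,p,r=state(); print(s['clock'],p,r.as_matrix().round(3).tolist(),s['width'])
a=save('scene','s0.png',1.5); b=save('top','t0.png',1.5)
for q in ['drainer','caddy','plate0_center','plate1_center','plate2_center','plate3_center','plate4_center','slot0','slot4','bay','lunchbox','handle_grip','handle_pivot','hook_knob','hook_pivot','mug','jar']:
    for c in ['scene','top']:
        o=manip.place_of(c,q); print(q,c,[(np.round(x['point'],3).tolist(),round(x['score'],2)) for x in o[:2]])
print(manip.get_state()['clock'])
E
```

```text
pics
0.0 [ 0.17736561 -0.54640325  0.2304347 ] [[0.951, 0.309, -0.0], [0.309, -0.951, 0.002], [0.0, -0.002, -1.0]] 0.08550832231999467
drainer scene [([0.476, -0.219, -0.003], 0.81), ([0.476, -0.181, 0.097], 0.66)]
drainer top [([0.47, -0.221, -0.001], 0.63), ([0.468, -0.26, 0.098], 0.21)]
caddy scene [([0.44, 0.303, -0.002], 0.81), ([0.689, -0.164, 0.005], 0.56)]
caddy top [([0.441, 0.297, 0.003], 0.86), ([0.477, -0.14, 0.095], 0.32)]
plate0_center scene [([0.482, -0.142, 0.099], 0.74), ([0.477, -0.179, 0.093], 0.16)]
plate0_center top [([0.478, -0.14, 0.097], 0.58), ([0.446, 0.041, 0.004], 0.3)]
plate1_center scene [([0.467, -0.301, 0.1], 0.53)]
plate1_center top [([0.469, -0.299, 0.096], 0.9), ([0.48, -0.141, 0.097], 0.15)]
plate2_center scene [([0.688, -0.164, 0.002], 0.72), ([0.477, -0.18, 0.096], 0.7)]
plate2_center top [([0.472, -0.182, 0.096], 0.53)]
plate3_center scene [([0.467, -0.259, 0.095], 0.8), ([0.442, 0.378, 0.098], 0.46)]
plate3_center top [([0.468, -0.262, 0.096], 0.96)]
plate4_center scene [([0.468, -0.217, 0.095], 0.8)]
plate4_center top [([0.474, -0.22, 0.1], 0.
[... 596 characters left out ...]

handle_grip scene [([0.532, 0.303, 0.173], 0.74)]
handle_grip top [([0.535, 0.302, 0.173], 0.91), ([0.441, 0.3, 0.07], 0.55)]
handle_pivot scene [([0.445, 0.294, 0.069], 0.71), ([0.69, -0.163, 0.003], 0.7)]
handle_pivot top [([0.44, 0.3, 0.068], 0.64)]
hook_knob scene [([0.439, 0.136, 0.183], 0.4)]
hook_knob top [([0.439, 0.133, 0.187], 0.41)]
hook_pivot scene [([0.376, 0.138, 0.14], 0.61)]
hook_pivot top [([0.377, 0.14, 0.134], 0.55), ([0.446, 0.265, 0.094], 0.21)]
mug scene [([0.67, 0.21, -0.004], 0.96)]
mug top [([0.672, 0.207, 0.003], 0.79)]
jar scene [([0.689, -0.163, 0.002], 0.87), ([0.442, 0.297, 0.068], 0.56)]
jar top [([0.687, -0.165, 0.0], 0.84), ([0.447, 0.336, 0.098], 0.72)]
1.8
```

View pics/s0.png

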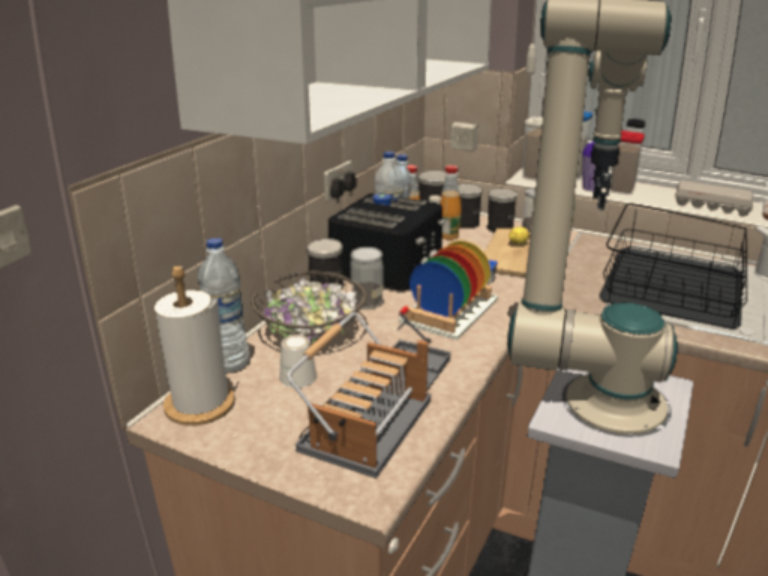

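View pics/t0.png

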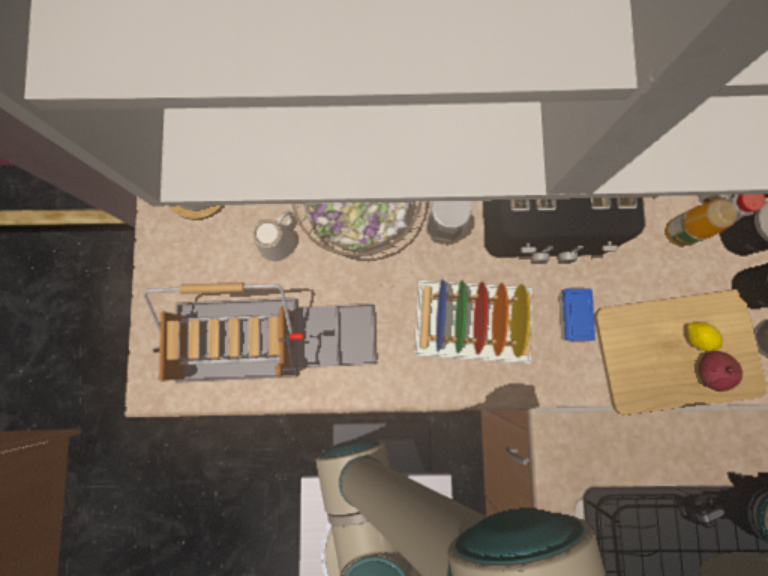

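```bash
cat > m.py <<'E'
from h import *
d=dict(np.load('last_top.npz')); W=cloud(d); im=d['image']; hsv=cv2.cvtColor(im,cv2.COLOR_RGB2HSV).astype(int)
H,S,V=hsv[...,0],hsv[...,1],hsv[...,2]; x,y,z=W[...,0],W[...,1],W[...,2]
reg=(abs(x-.47)<.1)&(y>-.34)&(y<-.1)&(z>.11)&(z<.19)&(S>150)
for n,(a,b,yy) in dict(blue=(100,130,-.141),green=(45,85,-.181),red=(0,180,-.219),orange=(5,18,-.26),yellow=(20,32,-.30)).items():
    m=reg&(H>=a)&(H<=b)&(abs(y-yy)<.02)
    P=W[m]; 
    if len(P)<10: print(n,len(P)); continue
    k=np.polyfit(P[:,0]-.47,P[:,1],1); r=P[:,1]-np.polyval(k,P[:,0]-.47)
    print(n,len(P),'slope %.3f y %.4f x %.3f..%.3f zmax %.3f rms %.4f'%(k[0],k[1],P[:,0].min(),P[:,0].max(),np.percentile(P[:,2],98),r.std()))
# caddy: panel tops and caps
reg=(abs(x-.44)<.09)&(y>.16)&(y<.44)&(z>.085)&(z<.125)
n,l,st,c=cv2.connectedComponentsWithStats((reg&(S>70)).astype(np.uint8))
for i in range(1,n):
    if st[i,4]<40: continue
    P=W[l==i]; rr=cv2.minAreaRect((P[:,:2]*1000).astype(np.float32)); print('cap',st[i,4],np.median(P,0).round(4),[np.round(q,1) for q in rr])
m=(abs(x-.48)<.1)&(abs(y+.44)<.1)&(z>.03)&(z<.07)
P=W[m]; print('box',len(P),cv2.minAreaRect((P[:,:2]*1000).astype(np.float32)),np.median(P[:,2]))
E
python3 m.py
python3 - <<'E'
from h import *
for q in ['slot2','drainer','caddy','bay','lunchbox']:
    for c in ['scene','top']:
        print(q,c,[(np.round(x['point'],3).tolist(),round(x['score'],2)) for x in manip.place_of(c,q) if x['score']>.3])
E
```

```text
blue 0
green 0
red 152 slope -0.089 y -0.2179 x 0.404..0.538 zmax 0.172 rms 0.0012
orange 149 slope -0.078 y -0.2605 x 0.407..0.538 zmax 0.171 rms 0.0013
yellow 187 slope -0.091 y -0.3004 x 0.397..0.535 zmax 0.171 rms 0.0012
cap 351 [0.4441 0.1882 0.1054] [array([441.7, 190. ]), array([119.6,  35.2]), np.float64(0.5)]
cap 497 [0.4313 0.4107 0.1055] [array([427.4, 410.2]), array([ 46.2, 139. ]), np.float64(88.2)]
cap 159 [0.4455 0.2375 0.1033] [array([444.5, 237.6]), array([75.4, 18.7]), np.float64(0.6)]
cap 170 [0.4423 0.3569 0.1029] [array([440.9, 357.3]), array([75.6, 20.3]), np.float64(1.9)]
cap 173 [0.4414 0.3177 0.1031] [array([441.4, 317.9]), array([72.4, 20.3]), np.float64(1.4)]
cap 163 [0.4408 0.278  0.1032] [array([442.3, 278.5]), array([76.1, 20.2]), np.float64(3.3)]
box 730 ((479.8509826660156, -406.5506896972656), (114.98932647705078, 124.82935333251953), 2.0059375762939453) 0.05566375782760313
slot2 scene [([0.438, 0.297, 0.1], 0.92), ([0.446, 0.258, 0.099], 0.82), ([0.443, 0.376, 0.097], 0.71), ([0.444, 0.343, 0.098], 0.65), ([0.444, 0.223, 0.098], 0.62)]
slot2 top [([0.444, 0.261, 0.093], 0.92), ([0.445, 0.338, 0.102], 0.83), ([0.442, 0.298, 0.096], 0.79), ([0.441, 0.221, 0.094], 0.72), ([0.436, 0.381, 0.094], 0.6), ([0.687, -0.164, 0.001], 0.32)]
drainer scene [([0.476, -0.219, -0.003], 0.81), ([0.476, -0.181, 0.097], 0.66)]
drainer top [([0.47, -0.221, -0.001], 0.63)]
caddy scene [([0.44, 0.303, -0.002], 0.81), ([0.689, -0.164, 0.005], 0.56)]
caddy top [([0.441, 0.297, 0.003], 0.86), ([0.477, -0.14, 0.095], 0.32)]
bay scene [([0.443, 0.039, 0.006], 0.87)]
bay top [([0.449, 0.041, 0.004], 0.87)]
lunchbox scene [([0.476, -0.437, 0.002], 0.64)]
lunchbox top [([0.481, -0.438, -0.0], 0.71), ([0.442, 0.302, 0.069], 0.43), ([0.438, 0.38, 0.093], 0.36)]
```

```bash
cat >> h.py <<'E'
def go(*targets):
    "targets: (x,y,z,yaw_deg) tool down; prints numbers for carry_out"
    s,p,r=state(); print('now t=%.1f'%s['clock'],p.round(4),'yaw %.2f'%np.degrees(np.arctan2(*r.as_matrix()[[1,0],0])),'w %.4f'%s['width'],'f',np.round(s['contact_force'],1))
    for x,y,z,a in targets:
        t=R.from_euler('z',a,degrees=True)*R.from_euler('x',180,degrees=True)
        d=r.inv().apply(np.array([x,y,z])-p)/.4; k=(r.inv()*t).as_rotvec(degrees=True)/30
        print(d.round(3).tolist(),k.round(3).tolist(),'rows>=%.1f'%max(np.linalg.norm(d)*8,np.linalg.norm(k)*30/8.59))
def box(cam='top'):
    d=manip.get_image(cam); W=cloud(d); hsv=cv2.cvtColor(d['image'],cv2.COLOR_RGB2HSV)
    m=(hsv[...,0]>100)&(hsv[...,0]<130)&(hsv[...,1]>120)&(W[...,2]>.03)&(W[...,2]<.09)
    n,l,st,c=cv2.connectedComponentsWithStats(m.astype(np.uint8)); i=1+np.argmax(st[1:,4]); P=W[l==i]
    return len(P),cv2.minAreaRect((P[:,:2]*1000).astype(np.float32)),P.mean(0),np.median(P[:,2])
E
python3 - <<'E'
from h import *
print(box())
go((.47,-.437,.16,0))
E
```

```text
(631, ((479.41058349609375, -435.7270812988281), (59.868595123291016, 104.75836181640625), 89.02196502685547), array([ 0.47950375, -0.43422869,  0.05592245]), np.float64(0.05607314601169411))
now t=2.4 [ 0.1775 -0.5469  0.2313] yaw 17.98 w 0.0853 f [-0.   0.4  0.2]
[0.78, -0.036, 0.178] [0.0, 0.0, 0.599] rows>=6.4
```

Request:
carry_out(delta_pos=[[0.15,0,0],[0.3,-0.01,0.05],[0.45,-0.02,0.1],[0.6,-0.03,0.14],[0.72,-0.035,0.17],[0.8,-0.035,0.178],[0.8,-0.035,0.178],[0.8,-0.035,0.178],[0.8,-0.035,0.178]], turn=[[0,0,0.1],[0,0,0.25],[0,0,0.4],[0,0,0.55],[0,0,0.62],[0,0,0.63],[0,0,0.63],[0,0,0.63],[0,0,0.63]], claw=[-1,-1,-1,-1,-1,-1,-1,-1,-1], force=40)

```text
clock: 3.25
position: [0.4777, -0.4345, 0.1597]
ee_rot: [-0.0, 1.0, -0.007, -0.001]
contact_force: [0.6, -0.3, 0.0]
width: 0.0853
gripper_force: 0.0
```

```bash
python3 - <<'E'
from h import *
print(box()); print(box('wrist')); save('wrist','w0.png')
go((.4795,-.435,.024,-1),(.4795,-.435,.30,-1))
E
```

```text
(215, ((452.2342834472656, -437.5647277832031), (53.46902847290039, 50.539974212646484), 89.23502349853516), array([ 0.45029755, -0.44190609,  0.05650405]), np.float64(0.05650675580980047))
(11089, ((480.53350830078125, -435.6482238769531), (60.7457389831543, 109.71208953857422), 89.36779022216797), array([ 0.48430072, -0.43568783,  0.05799931]), np.float64(0.058705833375294364))
now t=3.4 [ 0.4764 -0.4356  0.1606] yaw -1.00 w 0.0853 f [-0.3 -0.6  1.2]
[0.008, -0.002, 0.341] [0.001, 0.0, 0.0] rows>=2.7
[0.008, -0.001, -0.349] [0.001, 0.0, 0.0] rows>=2.8
```

Request:
carry_out(delta_pos=[[0.008,0,0.12],[0.008,0,0.23],[0.008,0,0.31],[0.008,0,0.343],[0.008,0,0.343],[0.008,0,0.343],[0.008,0,0.343],[0.008,0,0.343],[0.008,0,0.343],[0.008,0,0.343],[0.008,0,0.3],[0.008,0,0.22]], turn=[[0,0,0],[0,0,0],[0,0,0],[0,0,0],[0,0,0],[0,0,0],[0,0,0],[0,0,0],[0,0,0],[0,0,0],[0,0,0],[0,0,0]], claw=[-1,-1,-1,-1,-1,1,1,1,1,1,1,1], force=50)

```text
clock: 4.6
position: [0.479, -0.4329, 0.0702]
ee_rot: [-0.002, 1.0, -0.008, -0.002]
contact_force: [1.0, 0.1, -2.8]
width: 0.0612
gripper_force: 55.9
```

```bash
python3 - <<'E'
from h import *
go((.46,-.42,.25,0),(.44,-.2,.30,1.5),(.446,.038,.30,1.5),(.446,.038,.20,1.5))
E
```

```text
now t=4.6 [ 0.479  -0.4329  0.0702] yaw -0.91 w 0.0612 f [ 1.   0.1 -2.8]
[-0.05, -0.034, -0.449] [-0.009, 0.009, -0.03] rows>=3.6
[-0.109, -0.583, -0.571] [-0.009, 0.008, -0.08] rows>=6.6
[-0.104, -1.179, -0.568] [-0.009, 0.008, -0.08] rows>=10.5
[-0.103, -1.177, -0.318] [-0.009, 0.008, -0.08] rows>=9.8
```

Request:
carry_out(delta_pos=[[-0.01,0,-0.12],[-0.03,-0.01,-0.24],[-0.05,-0.03,-0.36],[-0.06,-0.1,-0.45],[-0.08,-0.2,-0.5],[-0.1,-0.31,-0.5],[-0.1,-0.43,-0.5],[-0.1,-0.55,-0.5],[-0.1,-0.67,-0.5],[-0.1,-0.79,-0.5],[-0.1,-0.9,-0.5],[-0.1,-1.0,-0.5]], turn=[[0,0,0],[0,0,0],[0,0,0],[0,0,0],[0,0,0],[0,0,-0.02],[0,0,-0.03],[0,0,-0.04],[0,0,-0.05],[0,0,-0.06],[0,0,-0.07],[0,0,-0.07]], claw=[1,1,1,1,1,1,1,1,1,1,1,1])

```text
clock: 5.8
position: [0.4461, -0.032, 0.2722]
ee_rot: [-0.0, 1.0, 0.011, 0.0]
contact_force: [1.3, -0.5, -3.9]
width: 0.0613
gripper_force: 56.1
```

```bash
python3 - <<'E'
from h import *
import sys
# refine bay from top image already saved and networks now
for c in ['scene','top','wrist']: 
    for q in ['bay','caddy']: print(c,q,[(np.round(x['point'],4).tolist(),round(x['score'],2)) for x in manip.place_of(c,q)[:1]])
save('wrist','w1.png')
go((.446,.040,.12,1.5),(.446,.040,.032,1.5))
E
```

```text
scene bay [([0.4433, 0.039, 0.0057], 0.87)]
scene caddy [([0.4399, 0.3026, -0.0017], 0.81)]
top bay [([0.45, 0.0421, 0.0034], 0.69)]
top caddy [([0.4415, 0.2993, 0.0018], 0.88)]
wrist bay []
wrist caddy []
now t=6.2 [ 0.4471 -0.0352  0.272 ] yaw 1.12 w 0.0609 f [ 0.2 -0.4 -3.2]
[0.001, -0.188, 0.38] [0.001, 0.0, -0.013] rows>=3.4
[0.001, -0.188, 0.6] [0.001, 0.0, -0.013] rows>=5.0
```

View pics/w1.png

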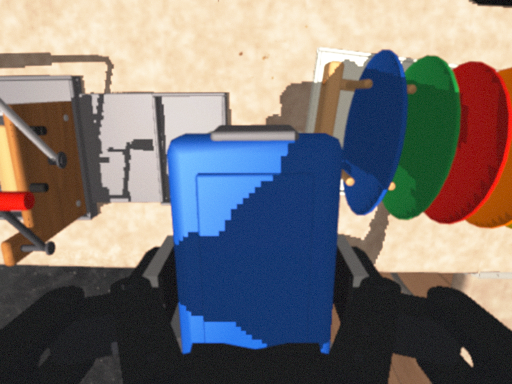

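```bash
python3 - <<'E'
from h import *
for f in ['last_top.npz','last_wrist.npz']:
    W=cloud(dict(np.load(f))).reshape(-1,3); x,y,z=W.T
    m=(abs(x-.445)<.1)&(y>-.03)&(y<.11)
    for n,a,b in [('wall',.016,.028)]:
        P=W[m&(z>a)&(z<b)&(abs(x-.445)<.085)]; print(f,n,len(P))
        if len(P)<5: continue
        print(cv2.minAreaRect((P[:,:2]*1000).astype(np.float32)))
        print(np.histogram(P[:,0],np.arange(.36,.54,.008)), np.histogram(P[:,1],np.arange(-.02,.11,.006)))
E
```

```text
last_top.npz wall 163
((447.885986328125, 51.200645446777344), (131.1828155517578, 106.46370697021484), 2.2853143215179443)
(array([ 0,  0,  8, 28,  5,  5,  9,  9, 10,  9,  8,  5,  6,  5,  6,  5,  3,
        6, 26, 10,  0,  0]), array([0.36 , 0.368, 0.376, 0.384, 0.392, 0.4  , 0.408, 0.416, 0.424,
       0.432, 0.44 , 0.448, 0.456, 0.464, 0.472, 0.48 , 0.488, 0.496,
       0.504, 0.512, 0.52 , 0.528, 0.536])) (array([ 0,  0,  0, 51,  4,  6,  6,  5,  3,  4,  3,  4,  6,  6,  6,  6, 52,
        0,  0,  0,  1]), array([-0.02 , -0.014, -0.008, -0.002,  0.004,  0.01 ,  0.016,  0.022,
        0.028,  0.034,  0.04 ,  0.046,  0.052,  0.058,  0.064,  0.07 ,
        0.076,  0.082,  0.088,  0.094,  0.1  ,  0.106]))
last_wrist.npz wall 947
((447.7082214355469, 39.746437072753906), (132.21864318847656, 82.92266845703125), 1.5471673011779785)
(array([  0,   0,  30,  41,  26,  32,  30,  31,  32,  33,  30,  32,  34,
        31,  42,  63,  64,  62, 205, 129,   0,   0]), array([0.36 , 0.368, 0.376, 0.384, 0.392, 0.4  , 0.408, 0.416, 0.424,
       0.432, 0.44 , 0.448, 0.456, 0.464, 0.472, 0.48 , 0.488, 0.496,
       0.504, 0.512, 0.52 , 0.528, 0.536])) (array([  0,   0,   0, 126,  20,  24,  20,  23,  21,  20,  23,  20,  24,
        20,  35,  98, 471,   2,   0,   0,   0]), array([-0.02 , -0.014, -0.008, -0.002,  0.004,  0.01 ,  0.016,  0.022,
        0.028,  0.034,  0.04 ,  0.046,  0.052,  0.058,  0.064,  0.07 ,
        0.076,  0.082,  0.088,  0.094,  0.1  ,  0.106]))
```

Request:
carry_out(delta_pos=[[0.004,-0.1,0.05],[0.004,-0.187,0.15],[0.004,-0.187,0.27],[0.004,-0.187,0.39],[0.004,-0.187,0.47],[0.004,-0.187,0.53],[0.004,-0.187,0.57],[0.004,-0.187,0.6],[0.004,-0.187,0.607],[0.004,-0.187,0.607]], turn=[[0,0,-0.013],[0,0,-0.013],[0,0,-0.013],[0,0,-0.013],[0,0,-0.013],[0,0,-0.013],[0,0,-0.013],[0,0,-0.013],[0,0,-0.013],[0,0,-0.013]], claw=[1,1,1,1,1,1,1,1,1,1])

```text
clock: 7.15
position: [0.4478, 0.0392, 0.0295]
ee_rot: [0.0, 1.0, 0.013, -0.0]
contact_force: [-0.2, -0.3, -3.1]
width: 0.061
gripper_force: 57.1
```

Request:
carry_out(delta_pos=[[0,0,0.006],[0,0,0.006],[0,0,0.006],[0,0,0.004],[0,0,0.0],[0,0,-0.05],[0,0,-0.15],[0,0,-0.27],[0,0,-0.39],[0,0,-0.5],[0,0,-0.6]], turn=[[0,0,0],[0,0,0],[0,0,0],[0,0,0],[0,0,0],[0,0,0],[0,0,0],[0,0,0],[0,0,0],[0,0,0],[0,0,0]], claw=[1,-0.9,-0.9,-0.9,-0.9,-0.9,-0.9,-0.9,-0.9,-0.9,-0.9])

```text
clock: 8.25
position: [0.4472, 0.0405, 0.2718]
ee_rot: [0.0, 1.0, 0.014, 0.001]
contact_force: [0.9, -0.8, 0.4]
width: 0.0812
gripper_force: 0.0
```

```bash
python3 - <<'E'
from h import *
print(box('wrist'))
go((.475,-.145,.27,-4.7))
E
```

```text
(5804, ((446.98956298828125, 39.36540603637695), (109.94744873046875, 61.75514221191406), 2.106445074081421), array([0.4494394 , 0.03951216, 0.0618519 ]), np.float64(0.06246715000820641))
now t=8.3 [0.4509 0.0403 0.2781] yaw 1.58 w 0.0807 f [2.2 0.7 4.1]
[0.047, 0.465, 0.022] [0.001, -0.027, 0.209] rows>=3.7
```

Request:
carry_out(delta_pos=[[0.02,0.1,0],[0.04,0.22,-0.04],[0.05,0.34,-0.08],[0.05,0.46,-0.08],[0.05,0.56,-0.08],[0.05,0.64,-0.08],[0.05,0.65,-0.08],[0.05,0.65,-0.08]], turn=[[0,0,0.1],[0,0,0.2],[0,0,0.21],[0,0,0.21],[0,0,0.21],[0,0,0.21],[0,0,0.21],[0,0,0.21]], claw=[0.48,0.48,0.48,0.48,0.48,0.48,0.48,0.48])

```text
clock: 9.1
position: [0.4741, -0.2194, 0.3006]
ee_rot: [-0.001, 0.999, -0.042, -0.001]
contact_force: [0.9, 1.0, 0.2]
width: 0.0219
gripper_force: 0.0
```

```bash
cat > pl.py <<'E'
from h import *
d=save('wrist','w_pl.png'); W=cloud(d); hsv=cv2.cvtColor(d['image'],cv2.COLOR_RGB2HSV).astype(int); H,S=hsv[...,0],hsv[...,1]; x,y,z=W[...,0],W[...,1],W[...,2]
for n,(a,b) in dict(blue=(100,130),green=(45,95),red=(0,4),orange=(7,16),yellow=(19,32)).items():
    m=(abs(x-.47)<.1)&(y>-.34)&(y<-.1)&(z>.12)&(z<.185)&(S>130)&(((H>=a)&(H<=b))|((n=='red')&(H>174)))
    P=W[m]
    if len(P)<30: print(n,len(P)); continue
    for it in range(3):
        k=np.polyfit(P[:,0]-.47,P[:,1],1); r=P[:,1]-np.polyval(k,P[:,0]-.47); P=P[abs(r)<max(.008,2*r.std())]
    q=P[P[:,2]>.155]; print(n,len(P),'ang %.1f y@.47 %.4f lo/hi %.4f %.4f x %.3f..%.3f mid %.4f zmax %.3f'%(np.degrees(np.arctan(k[0])),k[1],*(k[1]+np.percentile(r,[3,97])),P[:,0].min(),P[:,0].max(),(q[:,0].min()+q[:,0].max())/2,np.percentile(P[:,2],99)))
go((.47,-.22,.27,-4.7))
E
python3 pl.py
```

```text
blue 2722 ang -4.5 y@.47 -0.1404 lo/hi -0.1432 -0.1363 x 0.414..0.549 mid 0.4795 zmax 0.173
green 1918 ang -4.3 y@.47 -0.1802 lo/hi -0.1834 -0.1761 x 0.415..0.546 mid 0.4757 zmax 0.174
red 990 ang -4.8 y@.47 -0.2185 lo/hi -0.2218 -0.2158 x 0.408..0.544 mid 0.4723 zmax 0.174
orange 1021 ang -4.7 y@.47 -0.2579 lo/hi -0.2598 -0.2557 x 0.407..0.539 mid 0.4687 zmax 0.174
yellow 1905 ang -5.0 y@.47 -0.2973 lo/hi -0.2992 -0.2951 x 0.395..0.536 mid 0.4657 zmax 0.174
now t=9.2 [ 0.4741 -0.2184  0.3008] yaw -4.76 w 0.0222 f [ 0.2  0.4 -0.4]
[-0.01, 0.005, 0.077] [-0.002, 0.002, -0.002] rows>=0.6
```

View pics/w_pl.png

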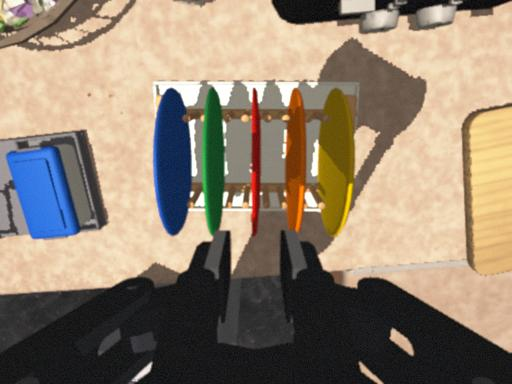

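```bash
python3 - <<'E'
from h import *
go((.479,-.139,.25,-4.65),(.479,-.139,.136,-4.65),(.479,-.139,.37,-4.65))
E
```

```text
now t=9.2 [ 0.4741 -0.2184  0.3008] yaw -4.76 w 0.0222 f [ 0.2  0.4 -0.4]
[-0.004, -0.199, 0.127] [-0.002, 0.002, -0.004] rows>=1.9
[-0.004, -0.198, 0.412] [-0.002, 0.002, -0.004] rows>=3.7
[-0.004, -0.199, -0.173] [-0.002, 0.002, -0.004] rows>=2.1
```

Request:
carry_out(delta_pos=[[-0.004,-0.1,0],[-0.004,-0.198,0.05],[-0.004,-0.198,0.15],[-0.004,-0.198,0.25],[-0.004,-0.198,0.33],[-0.004,-0.198,0.39],[-0.004,-0.198,0.412],[-0.004,-0.198,0.412],[-0.004,-0.198,0.412],[-0.004,-0.198,0.412],[-0.004,-0.198,0.412],[-0.004,-0.198,0.39]], turn=[[0,0,0],[0,0,0],[0,0,0],[0,0,0],[0,0,0],[0,0,0],[0,0,0],[0,0,0],[0,0,0],[0,0,0],[0,0,0],[0,0,0]], claw=[0.48,0.48,0.48,0.48,0.48,0.48,0.48,1,1,1,1,1], force=40)

```text
clock: 10.35
position: [0.4787, -0.1396, 0.1453]
ee_rot: [-0.0, 0.999, -0.041, -0.001]
contact_force: [0.1, 0.8, -2.1]
width: 0.0073
gripper_force: 44.3
```

```bash
python3 - <<'E'
from h import *
go((.479,-.139,.34,-4.65),(.445,.2,.36,1.5),(.439,.38,.36,1.5))
E
```

```text
now t=10.3 [ 0.4787 -0.1396  0.1453] yaw -4.74 w 0.0073 f [ 0.1  0.8 -2.1]
[-0.0, -0.002, -0.487] [-0.001, 0.003, -0.003] rows>=3.9
[-0.155, -0.839, -0.536] [-0.001, 0.003, -0.208] rows>=8.1
[-0.207, -1.287, -0.536] [-0.001, 0.003, -0.208] rows>=11.3
```

Request:
carry_out(delta_pos=[[0,0,-0.12],[0,0,-0.24],[-0.02,-0.02,-0.36],[-0.05,-0.08,-0.45],[-0.08,-0.18,-0.49],[-0.11,-0.3,-0.5],[-0.13,-0.42,-0.5],[-0.15,-0.54,-0.5],[-0.16,-0.66,-0.5],[-0.17,-0.78,-0.5],[-0.18,-0.9,-0.5],[-0.185,-1.0,-0.5]], turn=[[0,0,0],[0,0,0],[0,0,0],[0,0,-0.03],[0,0,-0.06],[0,0,-0.1],[0,0,-0.14],[0,0,-0.18],[0,0,-0.208],[0,0,-0.208],[0,0,-0.208],[0,0,-0.208]], claw=[1,1,1,1,1,1,1,1,1,1,1,1])

```text
clock: 11.55
position: [0.4378, 0.2674, 0.3464]
ee_rot: [-0.001, 1.0, 0.014, 0.001]
contact_force: [0.6, -0.9, -1.6]
width: 0.0072
gripper_force: 44.4
```

```bash
cat > cad.py <<'E'
from h import *
import sys
d=save('wrist',sys.argv[1]); W=cloud(d); x,y,z=W[...,0],W[...,1],W[...,2]; hsv=cv2.cvtColor(d['image'],cv2.COLOR_RGB2HSV).astype(int); S,H=hsv[...,1],hsv[...,0]
m=(abs(x-.44)<.1)&(y>.15)&(y<.45)&(z>.095)&(z<.125)&(S>60)&(H<25)
n,l,st,c=cv2.connectedComponentsWithStats(m.astype(np.uint8))
for i in range(1,n):
    if st[i,4]<150: continue
    P=W[l==i]; print(st[i,4],P.mean(0).round(4),[np.round(q,1).tolist() for q in cv2.minAreaRect((P[:,:2]*1000).astype(np.float32))])
E
python3 cad.py w_c.png; python3 -c "
from h import *
go((.439,.38,.33,1.5))"
```

```text
2989 [0.4352 0.4089 0.1094] [[428.7, 412.2], [137.0, 46.7], 1.6]
2614 [0.4439 0.1915 0.1097] [[434.6, 193.0], [37.2, 136.1], 88.6]
1213 [0.4419 0.3594 0.1052] [[440.3, 360.1], [77.3, 21.8], 1.7]
1218 [0.4427 0.3196 0.1052] [[440.7, 320.2], [78.5, 21.3], 1.3]
547 [0.4445 0.2851 0.1053] [[441.5, 286.0], [77.1, 11.3], 0.1]
1198 [0.4446 0.2399 0.1054] [[442.8, 239.6], [77.1, 20.9], 2.0]
now t=11.6 [0.4381 0.2736 0.3458] yaw 1.81 w 0.0075 f [ 1.   6.1 -1.2]
[0.011, -0.265, 0.042] [-0.017, -0.002, 0.01] rows>=2.2
```

View pics/w_c.png

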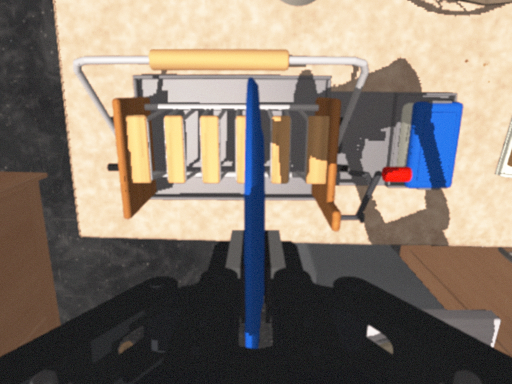

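```bash
python3 -c "
from h import *
go((.4391,.3793,.24,1.5))"
```

```text
now t=11.6 [0.4381 0.2736 0.3458] yaw 1.81 w 0.0075 f [ 1.   6.1 -1.2]
[0.011, -0.262, 0.267] [-0.017, -0.002, 0.01] rows>=3.0
```

Request:
carry_out(delta_pos=[[0.005,-0.12,0.0],[0.01,-0.22,0.02],[0.01,-0.26,0.1],[0.01,-0.26,0.2],[0.01,-0.26,0.25],[0.01,-0.26,0.26],[0.01,-0.26,0.26],[0.01,-0.26,0.26]], turn=[[0,0,0],[0,0,0],[0,0,0],[0,0,0],[0,0,0],[0,0,0],[0,0,0],[0,0,0]], claw=[1,1,1,1,1,1,1,1])

```text
clock: 12.4
position: [0.4409, 0.3693, 0.2433]
ee_rot: [-0.001, 1.0, 0.013, 0.002]
contact_force: [-0.1, -0.4, -1.7]
width: 0.0076
gripper_force: 44.4
```

```bash
python3 cad.py w_c2.png; python3 -c "
from h import *
go((.4391,.3793,.24,1.5),(.4391,.3793,.134,1.5))"
```

```text
4717 [0.4367 0.409  0.11  ] [[428.2, 412.8], [137.3, 47.2], 1.3]
5673 [0.4412 0.1909 0.1096] [[434.7, 194.0], [45.8, 136.4], 83.5]
1265 [0.4436 0.3562 0.1055] [[441.0, 355.5], [76.2, 13.9], 3.6]
2095 [0.4431 0.3203 0.1054] [[441.2, 320.1], [77.4, 20.7], 1.4]
2071 [0.4442 0.2806 0.1055] [[442.4, 280.0], [77.2, 20.9], 1.6]
2071 [0.4453 0.2406 0.1055] [[443.6, 239.8], [77.3, 21.5], 0.8]
now t=12.4 [0.4409 0.3694 0.2434] yaw 1.48 w 0.0074 f [ 0.4  0.4 -1.4]
[-0.004, -0.025, 0.009] [-0.004, -0.006, -0.001] rows>=0.2
[-0.005, -0.024, 0.274] [-0.004, -0.006, -0.001] rows>=2.2
```

View pics/w_c2.png

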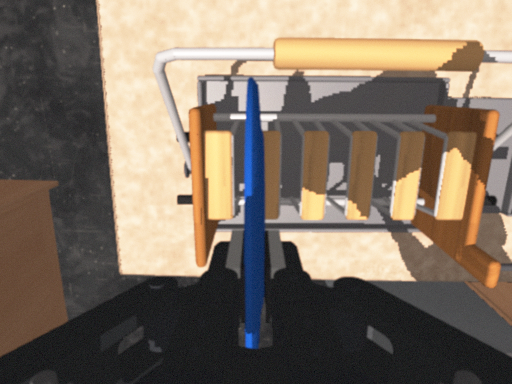

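Request:
carry_out(delta_pos=[[-0.003,-0.026,0],[-0.003,-0.026,0.02],[-0.003,-0.026,0.05],[-0.003,-0.026,0.08],[-0.003,-0.026,0.11],[-0.003,-0.026,0.14],[-0.003,-0.026,0.17],[-0.003,-0.026,0.2],[-0.003,-0.026,0.23],[-0.003,-0.026,0.25],[-0.003,-0.026,0.26],[-0.003,-0.026,0.266]], turn=[[0,0,0],[0,0,0],[0,0,0],[0,0,0],[0,0,0],[0,0,0],[0,0,0],[0,0,0],[0,0,0],[0,0,0],[0,0,0],[0,0,0]], claw=[1,1,1,1,1,1,1,1,1,1,1,1])

```text
clock: 13.65
position: [0.4383, 0.3794, 0.1345]
ee_rot: [0.0, 1.0, 0.013, -0.0]
contact_force: [-0.4, -1.0, -1.6]
width: 0.0077
gripper_force: 44.5
```

Request:
carry_out(delta_pos=[[0,0,0.004],[0,0,0.006],[0,0,0.006],[0,0,0.006],[0,0,0.006],[0,0,-0.03],[0,0,-0.1],[0,0,-0.2],[0,0,-0.3],[0,0.08,-0.34],[0,0.2,-0.34],[0,0.32,-0.34]], turn=[[0,0,0],[0,0,0],[0,0,0],[0,0,0],[0,0,0],[0,0,0],[0,0,0],[0,0,0],[0,0,0],[0,0,0],[0,0,0],[0,0,0]], claw=[1,1,0.48,0.48,0.48,0.48,0.48,0.48,0.48,0.48,0.48,0.48])

```text
clock: 14.85
position: [0.4419, 0.2506, 0.2718]
ee_rot: [-0.0, 1.0, 0.014, 0.001]
contact_force: [1.6, -1.0, -0.2]
width: 0.0223
gripper_force: 0.0
```

```bash
python3 -c "
from h import *
d=save('wrist','w_c3.png'); W=cloud(d); hsv=cv2.cvtColor(d['image'],cv2.COLOR_RGB2HSV).astype(int)
m=(hsv[...,0]>100)&(hsv[...,0]<130)&(hsv[...,1]>120)&(W[...,1]>.33)&(W[...,2]>.05); P=W[m]; print(len(P),P.mean(0),P.min(0),P.max(0)); q=P[P[:,2]>.12]; print(np.degrees(np.polyfit(q[:,0],q[:,1],1)[0]), np.polyfit(q[:,2],q[:,1],1))
go((.4757,-.1788,.25,-4.65))"
```

```text
7224 [0.4470423  0.37898311 0.13010161] [0.36327775 0.37511756 0.05031016] [0.51297087 0.41147955 0.17194156]
1.8803487588773353 [0.08734504 0.36668594]
now t=14.9 [0.4412 0.2428 0.2715] yaw 1.37 w 0.0224 f [-1.7 -6.6 -0.4]
[0.061, 1.055, 0.063] [0.017, -0.002, 0.201] rows>=8.5
```

View pics/w_c3.png

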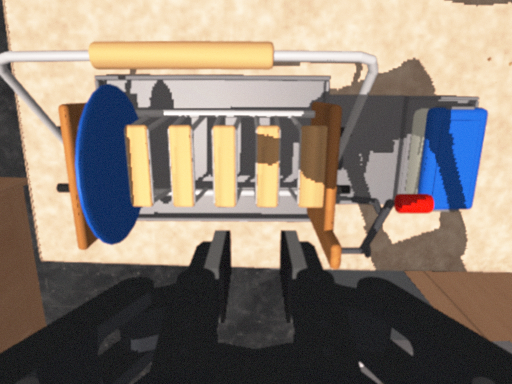

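Request:
carry_out(delta_pos=[[0.0,0.05,0],[0.01,0.17,0],[0.02,0.29,0],[0.02,0.41,0],[0.03,0.53,0],[0.04,0.65,0],[0.05,0.77,0],[0.06,0.88,0],[0.06,0.96,0],[0.06,1.0,0],[0.06,1.0,0],[0.06,1.0,0]], turn=[[0,0,0],[0,0,0.02],[0,0,0.06],[0,0,0.1],[0,0,0.14],[0,0,0.17],[0,0,0.2],[0,0,0.2],[0,0,0.2],[0,0,0.2],[0,0,0.2],[0,0,0.2]], claw=[0.48,0.48,0.48,0.48,0.48,0.48,0.48,0.48,0.48,0.48,0.48,0.48])

```text
clock: 16.1
position: [0.476, -0.1466, 0.2708]
ee_rot: [-0.001, 0.999, -0.039, -0.0]
contact_force: [-0.4, 0.6, 0.4]
width: 0.0224
gripper_force: 0.0
```

```bash
python3 pl.py; python3 -c "
from h import *
go((.4757,-.1788,.25,-4.65),(.4757,-.1788,.136,-4.65))"
```

```text
blue 0
green 986 ang -4.5 y@.47 -0.1774 lo/hi -0.1788 -0.1753 x 0.422..0.547 mid 0.4814 zmax 0.174
red 2294 ang -5.0 y@.47 -0.2170 lo/hi -0.2183 -0.2148 x 0.403..0.543 mid 0.4724 zmax 0.174
orange 3354 ang -5.0 y@.47 -0.2576 lo/hi -0.2589 -0.2554 x 0.398..0.540 mid 0.4696 zmax 0.174
yellow 4342 ang -4.8 y@.47 -0.2975 lo/hi -0.2991 -0.2951 x 0.395..0.536 mid 0.4670 zmax 0.173
now t=16.1 [ 0.4761 -0.1462  0.2709] yaw -4.43 w 0.0224 f [ 0.6  0.4 -0.1]
[-0.001, 0.185, 0.002] [-0.002, 0.001, 0.009] rows>=1.5
now t=16.1 [ 0.4761 -0.1462  0.2709] yaw -4.43 w 0.0224 f [ 0.6  0.4 -0.1]
[0.005, 0.082, 0.052] [-0.002, 0.001, 0.007] rows>=0.8
[0.006, 0.082, 0.337] [-0.002, 0.001, 0.007] rows>=2.8
```

Request:
carry_out(delta_pos=[[0.005,0.082,0],[0.006,0.082,0.08],[0.006,0.082,0.18],[0.006,0.082,0.27],[0.006,0.082,0.32],[0.006,0.082,0.337],[0.006,0.082,0.337],[0.006,0.082,0.337],[0.006,0.082,0.337],[0.006,0.082,0.337],[0.006,0.082,0.32],[0.006,0.082,0.25]], turn=[[0,0,0.007],[0,0,0.007],[0,0,0.007],[0,0,0.007],[0,0,0.007],[0,0,0.007],[0,0,0.007],[0,0,0.007],[0,0,0.007],[0,0,0.007],[0,0,0.007],[0,0,0.007]], claw=[0.48,0.48,0.48,0.48,0.48,0.48,1,1,1,1,1,1])

```text
clock: 17.35
position: [0.4741, -0.1798, 0.1694]
ee_rot: [-0.001, 0.999, -0.041, -0.003]
contact_force: [-0.4, 0.3, -1.7]
width: 0.0074
gripper_force: 44.3
```

```bash
python3 -c "
from h import *
go((.4757,-.1788,.34,-4.65),(.4407,.3398,.34,1.5))"
```

```text
now t=17.4 [ 0.4741 -0.1798  0.1694] yaw -4.72 w 0.0074 f [-0.4  0.3 -1.7]
[0.001, -0.004, -0.426] [-0.005, 0.011, -0.002] rows>=3.4
[-0.192, -1.289, -0.422] [-0.005, 0.011, -0.207] rows>=11.0
```

Request:
carry_out(delta_pos=[[0,0,-0.12],[0,0,-0.24],[-0.02,-0.02,-0.35],[-0.05,-0.1,-0.41],[-0.08,-0.2,-0.42],[-0.11,-0.31,-0.42],[-0.13,-0.43,-0.42],[-0.15,-0.55,-0.42],[-0.16,-0.67,-0.42],[-0.17,-0.79,-0.42],[-0.18,-0.9,-0.42],[-0.18,-1.0,-0.42]], turn=[[0,0,0],[0,0,0],[0,0,0],[0,0,-0.03],[0,0,-0.06],[0,0,-0.1],[0,0,-0.14],[0,0,-0.18],[0,0,-0.207],[0,0,-0.207],[0,0,-0.207],[0,0,-0.207]], claw=[1,1,1,1,1,1,1,1,1,1,1,1])

```text
clock: 18.55
position: [0.4361, 0.2259, 0.3399]
ee_rot: [-0.0, 1.0, 0.014, 0.001]
contact_force: [1.6, -1.3, -1.7]
width: 0.0075
gripper_force: 44.4
```

```bash
python3 -c "
from h import *
manip.get_image('wrist')
go((.4407,.3398,.24,1.5))"
```

```text
now t=18.6 [0.437  0.2322 0.3395] yaw 1.79 w 0.0071 f [ 1.6  5.4 -1.1]
[0.017, -0.266, 0.251] [-0.017, -0.003, 0.01] rows>=2.9
```

Request:
carry_out(delta_pos=[[0.005,-0.12,0.0],[0.01,-0.22,0.02],[0.013,-0.285,0.1],[0.013,-0.285,0.2],[0.013,-0.285,0.24],[0.013,-0.285,0.248],[0.013,-0.285,0.248],[0.013,-0.285,0.248]], turn=[[0,0,0],[0,0,0],[0,0,0],[0,0,0],[0,0,0],[0,0,0],[0,0,0],[0,0,0]], claw=[1,1,1,1,1,1,1,1])

```text
clock: 19.4
position: [0.4403, 0.3381, 0.2415]
ee_rot: [-0.001, 1.0, 0.013, 0.001]
contact_force: [0.1, 1.5, -2.0]
width: 0.0075
gripper_force: 44.3
```

```bash
python3 cad.py w_c4.png; python3 -c "
from h import *
go((.4407,.3398,.24,1.5),(.4407,.3398,.134,1.5))"
```

```text
4161 [0.4364 0.4123 0.1107] [[428.5, 417.0], [38.9, 136.6], 89.0]
5562 [0.4415 0.1911 0.1097] [[434.7, 193.8], [43.1, 135.8], 85.2]
2137 [0.4424 0.3597 0.1053] [[440.5, 359.8], [77.2, 20.3], 1.6]
2130 [0.4434 0.3201 0.1054] [[441.5, 320.2], [77.4, 21.2], 0.4]
2099 [0.4441 0.2804 0.1054] [[442.4, 279.8], [76.4, 20.9], 1.3]
2092 [0.445  0.2407 0.1055] [[443.5, 240.3], [76.7, 20.8], 1.4]
now t=19.4 [0.4403 0.3382 0.2416] yaw 1.48 w 0.0076 f [ 0.5 -0.1 -1.4]
[0.001, -0.004, 0.004] [-0.003, -0.006, -0.001] rows>=0.0
[0.0, -0.004, 0.269] [-0.003, -0.006, -0.001] rows>=2.2
```

Request:
carry_out(delta_pos=[[0,-0.004,0.01],[0,-0.004,0.03],[0,-0.004,0.06],[0,-0.004,0.09],[0,-0.004,0.12],[0,-0.004,0.15],[0,-0.004,0.18],[0,-0.004,0.21],[0,-0.004,0.235],[0,-0.004,0.255],[0,-0.004,0.265],[0,-0.004,0.269]], turn=[[0,0,0],[0,0,0],[0,0,0],[0,0,0],[0,0,0],[0,0,0],[0,0,0],[0,0,0],[0,0,0],[0,0,0],[0,0,0],[0,0,0]], claw=[1,1,1,1,1,1,1,1,1,1,1,1])

```text
clock: 20.65
position: [0.4409, 0.3401, 0.1332]
ee_rot: [-0.001, 1.0, 0.013, 0.002]
contact_force: [0.6, -0.1, 11.0]
width: 0.0075
gripper_force: 46.2
```

Request:
carry_out(delta_pos=[[0,0,0],[0,0,0],[0,0,0],[0,0,-0.03],[0,0,-0.1],[0,0,-0.2],[0,0,-0.3],[0,0.06,-0.34],[0.01,0.16,-0.34],[0.01,0.28,-0.34],[0.01,0.4,-0.34],[0.01,0.5,-0.34]], turn=[[0,0,0],[0,0,0],[0,0,0],[0,0,0],[0,0,0],[0,0,0],[0,0,0],[0,0,0],[0,0,0],[0,0,0],[0,0,0],[0,0,0]], claw=[0.48,0.48,0.48,0.48,0.48,0.48,0.48,0.48,0.48,0.48,0.48,0.48])

```text
clock: 21.85
position: [0.4482, 0.1377, 0.2692]
ee_rot: [0.0, 1.0, 0.013, 0.001]
contact_force: [-0.1, 0.9, -0.2]
width: 0.0225
gripper_force: 0.0
```

```bash
python3 -c "
from h import *
manip.get_image('wrist'); manip.get_image('wrist')
go((.4723,-.2187,.25,-4.65))"
```

```text
now t=21.9 [0.4484 0.1356 0.2692] yaw 1.20 w 0.0224 f [0.5 0.4 0.9]
[0.041, 0.887, 0.05] [0.005, -0.002, 0.195] rows>=7.1
```

Request:
carry_out(delta_pos=[[0.0,0.1,0],[0.01,0.22,0],[0.01,0.34,0],[0.02,0.46,0],[0.03,0.58,0],[0.04,0.7,0],[0.04,0.8,0],[0.042,0.87,0],[0.042,0.894,0.03],[0.042,0.894,0.05],[0.042,0.894,0.05],[0.042,0.894,0.05]], turn=[[0,0,0],[0,0,0.02],[0,0,0.06],[0,0,0.1],[0,0,0.14],[0,0,0.17],[0,0,0.203],[0,0,0.203],[0,0,0.203],[0,0,0.203],[0,0,0.203],[0,0,0.203]], claw=[0.48,0.48,0.48,0.48,0.48,0.48,0.48,0.48,0.48,0.48,0.48,0.48])

```text
clock: 23.15
position: [0.4745, -0.2154, 0.2478]
ee_rot: [-0.001, 0.999, -0.039, -0.0]
contact_force: [0.2, 0.6, 0.1]
width: 0.0224
gripper_force: 0.0
```

```bash
python3 -c "
from h import *
go((.4723,-.2187,.136,-4.65))"
```

```text
now t=23.1 [ 0.4745 -0.2154  0.2478] yaw -4.48 w 0.0224 f [0.2 0.6 0.1]
[-0.005, 0.009, 0.28] [-0.002, 0.002, 0.006] rows>=2.2
```

Request:
carry_out(delta_pos=[[-0.005,0.008,0.08],[-0.005,0.008,0.18],[-0.005,0.008,0.25],[-0.005,0.008,0.28],[-0.005,0.008,0.28],[-0.005,0.008,0.28],[-0.005,0.008,0.28],[-0.005,0.008,0.28],[-0.005,0.008,0.28],[-0.005,0.008,0.26],[-0.005,0.008,0.18],[-0.005,0.008,0.08]], turn=[[0,0,0.006],[0,0,0.006],[0,0,0.006],[0,0,0.006],[0,0,0.006],[0,0,0.006],[0,0,0.006],[0,0,0.006],[0,0,0.006],[0,0,0.006],[0,0,0.006],[0,0,0.006]], claw=[0.48,0.48,0.48,0.48,0.48,1,1,1,1,1,1,1])

```text
clock: 24.35
position: [0.4709, -0.2196, 0.2157]
ee_rot: [-0.001, 0.999, -0.042, -0.002]
contact_force: [1.1, -0.7, -1.6]
width: 0.0077
gripper_force: 44.0
```

```bash
python3 -c "
from h import *
go((.4723,-.2187,.34,-4.65),(.4418,.2999,.34,1.5))"
```

```text
now t=24.4 [ 0.4709 -0.2196  0.2157] yaw -4.77 w 0.0077 f [ 1.1 -0.7 -1.6]
[0.002, -0.003, -0.311] [-0.004, 0.009, -0.004] rows>=2.5
[-0.182, -1.289, -0.307] [-0.005, 0.008, -0.209] rows>=10.7
```

Request:
carry_out(delta_pos=[[0,0,-0.12],[-0.01,-0.02,-0.23],[-0.03,-0.08,-0.29],[-0.05,-0.17,-0.31],[-0.08,-0.28,-0.31],[-0.11,-0.4,-0.31],[-0.13,-0.52,-0.31],[-0.15,-0.64,-0.31],[-0.16,-0.76,-0.31],[-0.17,-0.87,-0.31],[-0.18,-0.96,-0.31],[-0.18,-1.0,-0.31]], turn=[[0,0,0],[0,0,0],[0,0,0],[0,0,-0.03],[0,0,-0.06],[0,0,-0.1],[0,0,-0.14],[0,0,-0.18],[0,0,-0.207],[0,0,-0.207],[0,0,-0.207],[0,0,-0.207]], claw=[1,1,1,1,1,1,1,1,1,1,1,1])

```text
clock: 25.55
position: [0.4328, 0.1872, 0.3404]
ee_rot: [-0.001, 1.0, 0.014, -0.0]
contact_force: [0.5, -1.3, -1.6]
width: 0.0076
gripper_force: 44.0
```

```bash
python3 -c "
from h import *
manip.get_image('wrist')
go((.4418,.2999,.24,1.5))"
```

```text
now t=25.6 [0.4333 0.1885 0.3403] yaw 1.68 w 0.0072 f [ 0.7  2.3 -1.5]
[0.029, -0.277, 0.252] [-0.006, 0.0, 0.006] rows>=3.0
```

Request:
carry_out(delta_pos=[[0.008,-0.12,0.0],[0.016,-0.22,0.02],[0.022,-0.282,0.1],[0.022,-0.282,0.2],[0.022,-0.282,0.24],[0.022,-0.282,0.25],[0.022,-0.282,0.25],[0.022,-0.282,0.25]], turn=[[0,0,0],[0,0,0],[0,0,0],[0,0,0],[0,0,0],[0,0,0],[0,0,0],[0,0,0]], claw=[1,1,1,1,1,1,1,1])

```text
clock: 26.4
position: [0.4408, 0.2972, 0.2416]
ee_rot: [-0.001, 1.0, 0.012, 0.001]
contact_force: [0.2, -0.1, -1.5]
width: 0.0074
gripper_force: 44.0
```

```bash
python3 -c "
from h import *
go((.4418,.2999,.134,1.5))"
```

```text
now t=26.4 [0.4408 0.2972 0.2416] yaw 1.41 w 0.0074 f [ 0.2 -0.1 -1.5]
[0.002, -0.006, 0.269] [-0.002, -0.005, -0.003] rows>=2.2
```

Request:
carry_out(delta_pos=[[0.002,-0.006,0.01],[0.002,-0.006,0.03],[0.002,-0.006,0.06],[0.002,-0.006,0.09],[0.002,-0.006,0.12],[0.002,-0.006,0.15],[0.002,-0.006,0.18],[0.002,-0.006,0.21],[0.002,-0.006,0.235],[0.002,-0.006,0.255],[0.002,-0.006,0.264],[0.002,-0.006,0.267]], turn=[[0,0,-0.003],[0,0,-0.003],[0,0,-0.003],[0,0,-0.003],[0,0,-0.003],[0,0,-0.003],[0,0,-0.003],[0,0,-0.003],[0,0,-0.003],[0,0,-0.003],[0,0,-0.003],[0,0,-0.003]], claw=[1,1,1,1,1,1,1,1,1,1,1,1])

```text
clock: 27.6
position: [0.443, 0.3002, 0.1349]
ee_rot: [-0.001, 1.0, 0.014, 0.003]
contact_force: [1.3, -0.7, 10.3]
width: 0.0076
gripper_force: 45.9
```

Seated. Release and head back for the orange plate.

Request:
carry_out(delta_pos=[[0,0,0],[0,0,0],[0,0,0],[0,0,-0.03],[0,0,-0.1],[0,0,-0.2],[0,0,-0.3],[0,0.06,-0.34],[0.01,0.16,-0.34],[0.01,0.28,-0.34],[0.01,0.4,-0.34],[0.01,0.5,-0.34]], turn=[[0,0,0],[0,0,0],[0,0,0],[0,0,0],[0,0,0],[0,0,0],[0,0,0],[0,0,0],[0,0,0],[0,0,0],[0,0,0],[0,0,0]], claw=[0.48,0.48,0.48,0.48,0.48,0.48,0.48,0.48,0.48,0.48,0.48,0.48])

```text
clock: 28.8
position: [0.4496, 0.0979, 0.2703]
ee_rot: [0.0, 1.0, 0.013, 0.001]
contact_force: [-0.0, -0.3, 0.5]
width: 0.0224
gripper_force: 0.0
```

```bash
python3 -c "
from h import *
manip.get_image('wrist'); manip.get_image('wrist')
go((.469,-.2586,.25,-4.65))"
```

```text
now t=28.9 [0.4499 0.0957 0.2703] yaw 1.21 w 0.0224 f [-0.3  0.5  0.6]
[0.029, 0.886, 0.053] [0.005, -0.002, 0.195] rows>=7.1
```

Request:
carry_out(delta_pos=[[0.0,0.1,0],[0.01,0.22,0],[0.01,0.34,0],[0.02,0.46,0],[0.025,0.58,0],[0.03,0.7,0],[0.03,0.8,0],[0.025,0.87,0],[0.025,0.9,0.03],[0.025,0.9,0.05],[0.025,0.9,0.05],[0.025,0.9,0.05]], turn=[[0,0,0],[0,0,0.02],[0,0,0.06],[0,0,0.1],[0,0,0.14],[0,0,0.17],[0,0,0.205],[0,0,0.205],[0,0,0.205],[0,0,0.205],[0,0,0.205],[0,0,0.205]], claw=[0.48,0.48,0.48,0.48,0.48,0.48,0.48,0.48,0.48,0.48,0.48,0.48])

```text
clock: 30.1
position: [0.4695, -0.2577, 0.2489]
ee_rot: [-0.001, 0.999, -0.039, -0.0]
contact_force: [0.8, 0.1, -0.6]
width: 0.0222
gripper_force: 0.0
```

```bash
python3 -c "
from h import *
go((.469,-.2586,.136,-4.65))"
```

```text
now t=30.1 [ 0.4695 -0.2577  0.2489] yaw -4.51 w 0.0222 f [ 0.8  0.1 -0.6]
[-0.001, 0.003, 0.282] [-0.003, 0.002, 0.005] rows>=2.3
```

Request:
carry_out(delta_pos=[[-0.001,0.002,0.08],[-0.001,0.002,0.18],[-0.001,0.002,0.25],[-0.001,0.002,0.282],[-0.001,0.002,0.282],[-0.001,0.002,0.282],[-0.001,0.002,0.282],[-0.001,0.002,0.282],[-0.001,0.002,0.282],[-0.001,0.002,0.26],[-0.001,0.002,0.18],[-0.001,0.002,0.08]], turn=[[0,0,0.005],[0,0,0.005],[0,0,0.005],[0,0,0.005],[0,0,0.005],[0,0,0.005],[0,0,0.005],[0,0,0.005],[0,0,0.005],[0,0,0.005],[0,0,0.005],[0,0,0.005]], claw=[0.48,0.48,0.48,0.48,0.48,1,1,1,1,1,1,1])

```text
clock: 31.3
position: [0.468, -0.2598, 0.2171]
ee_rot: [-0.001, 0.999, -0.042, -0.002]
contact_force: [0.8, 0.0, -1.6]
width: 0.0073
gripper_force: 44.0
```

```bash
python3 -c "
from h import *
go((.469,-.2586,.34,-4.65),(.4428,.2600,.34,1.5))"
```

```text
now t=31.3 [ 0.468  -0.2598  0.2171] yaw -4.77 w 0.0073 f [ 0.8  0.  -1.6]
[0.001, -0.004, -0.307] [-0.004, 0.007, -0.004] rows>=2.5
[-0.172, -1.29, -0.304] [-0.004, 0.007, -0.209] rows>=10.7
```

Request:
carry_out(delta_pos=[[0,0,-0.12],[-0.01,-0.02,-0.23],[-0.03,-0.08,-0.29],[-0.05,-0.17,-0.31],[-0.08,-0.28,-0.31],[-0.1,-0.4,-0.31],[-0.12,-0.52,-0.31],[-0.14,-0.64,-0.31],[-0.15,-0.76,-0.31],[-0.16,-0.87,-0.31],[-0.16,-0.96,-0.31],[-0.16,-1.0,-0.31]], turn=[[0,0,0],[0,0,0],[0,0,0],[0,0,-0.03],[0,0,-0.06],[0,0,-0.1],[0,0,-0.14],[0,0,-0.18],[0,0,-0.207],[0,0,-0.207],[0,0,-0.207],[0,0,-0.207]], claw=[1,1,1,1,1,1,1,1,1,1,1,1])

```text
clock: 32.5
position: [0.438, 0.1464, 0.342]
ee_rot: [-0.001, 1.0, 0.014, 0.0]
contact_force: [-0.3, -0.5, -1.8]
width: 0.0075
gripper_force: 44.1
```

```bash
python3 -c "
from h import *
manip.get_image('wrist')
go((.4428,.26,.24,1.5))"
```

```text
now t=32.5 [0.4383 0.1477 0.3418] yaw 1.68 w 0.0073 f [ 0.4  2.8 -1.4]
[0.019, -0.279, 0.256] [-0.007, -0.001, 0.006] rows>=3.0
```

Request:
carry_out(delta_pos=[[0.005,-0.12,0.0],[0.012,-0.22,0.02],[0.015,-0.287,0.1],[0.015,-0.287,0.2],[0.015,-0.287,0.24],[0.015,-0.287,0.254],[0.015,-0.287,0.254],[0.015,-0.287,0.254]], turn=[[0,0,0],[0,0,0],[0,0,0],[0,0,0],[0,0,0],[0,0,0],[0,0,0],[0,0,0]], claw=[1,1,1,1,1,1,1,1])

```text
clock: 33.35
position: [0.4427, 0.2583, 0.2412]
ee_rot: [-0.0, 1.0, 0.012, 0.001]
contact_force: [-0.1, -1.4, -2.1]
width: 0.0077
gripper_force: 44.0
```

```bash
python3 -c "
from h import *
go((.4428,.26,.134,1.5))"
```

```text
now t=33.4 [0.4427 0.2583 0.2412] yaw 1.41 w 0.0077 f [-0.1 -1.4 -2.1]
[-0.0, -0.004, 0.268] [-0.002, -0.005, -0.003] rows>=2.1
```

Request:
carry_out(delta_pos=[[0,-0.004,0.01],[0,-0.004,0.03],[0,-0.004,0.06],[0,-0.004,0.09],[0,-0.004,0.12],[0,-0.004,0.15],[0,-0.004,0.18],[0,-0.004,0.21],[0,-0.004,0.235],[0,-0.004,0.255],[0,-0.004,0.264],[0,-0.004,0.266]], turn=[[0,0,-0.003],[0,0,-0.003],[0,0,-0.003],[0,0,-0.003],[0,0,-0.003],[0,0,-0.003],[0,0,-0.003],[0,0,-0.003],[0,0,-0.003],[0,0,-0.003],[0,0,-0.003],[0,0,-0.003]], claw=[1,1,1,1,1,1,1,1,1,1,1,1])

```text
clock: 34.55
position: [0.4441, 0.2604, 0.1353]
ee_rot: [-0.0, 1.0, 0.014, 0.003]
contact_force: [1.6, -0.6, 11.6]
width: 0.0075
gripper_force: 46.3
```

Request:
carry_out(delta_pos=[[0,0,0],[0,0,0],[0,0,0],[0,0,-0.03],[0,0,-0.1],[0,0,-0.2],[0,0,-0.3],[0,0.06,-0.34],[0.01,0.16,-0.34],[0.01,0.28,-0.34],[0.01,0.4,-0.34],[0.01,0.5,-0.34]], turn=[[0,0,0],[0,0,0],[0,0,0],[0,0,0],[0,0,0],[0,0,0],[0,0,0],[0,0,0],[0,0,0],[0,0,0],[0,0,0],[0,0,0]], claw=[0.48,0.48,0.48,0.48,0.48,0.48,0.48,0.48,0.48,0.48,0.48,0.48])

```text
clock: 35.75
position: [0.4507, 0.0581, 0.2703]
ee_rot: [0.0, 1.0, 0.013, 0.001]
contact_force: [0.6, 0.4, -0.3]
width: 0.0226
gripper_force: 0.0
```

```bash
python3 -c "
from h import *
manip.get_image('wrist'); manip.get_image('wrist')
go((.4657,-.2984,.25,-4.65))"
```

```text
now t=35.9 [0.4512 0.0559 0.2702] yaw 1.20 w 0.0223 f [-0.3  1.2  1. ]
[0.018, 0.886, 0.053] [0.005, -0.003, 0.195] rows>=7.1
```

Request:
carry_out(delta_pos=[[0.0,0.1,0],[0.01,0.22,0],[0.01,0.34,0],[0.015,0.46,0],[0.015,0.58,0],[0.015,0.7,0],[0.015,0.8,0],[0.015,0.87,0],[0.015,0.9,0.03],[0.015,0.9,0.05],[0.015,0.9,0.05],[0.015,0.9,0.05]], turn=[[0,0,0],[0,0,0.02],[0,0,0.06],[0,0,0.1],[0,0,0.14],[0,0,0.17],[0,0,0.205],[0,0,0.205],[0,0,0.205],[0,0,0.205],[0,0,0.205],[0,0,0.205]], claw=[0.48,0.48,0.48,0.48,0.48,0.48,0.48,0.48,0.48,0.48,0.48,0.48])

```text
clock: 37.05
position: [0.4666, -0.2975, 0.249]
ee_rot: [-0.001, 0.999, -0.039, -0.0]
contact_force: [0.3, -0.3, 0.0]
width: 0.022
gripper_force: 0.0
```

```bash
python3 -c "
from h import *
go((.4657,-.2984,.136,-4.65))"
```

```text
now t=37.0 [ 0.4666 -0.2975  0.249 ] yaw -4.51 w 0.0220 f [ 0.3 -0.3  0. ]
[-0.002, 0.003, 0.282] [-0.003, 0.002, 0.005] rows>=2.3
```

Request:
carry_out(delta_pos=[[-0.002,0.002,0.08],[-0.002,0.002,0.18],[-0.002,0.002,0.25],[-0.002,0.002,0.282],[-0.002,0.002,0.282],[-0.002,0.002,0.282],[-0.002,0.002,0.282],[-0.002,0.002,0.282],[-0.002,0.002,0.282],[-0.002,0.002,0.26],[-0.002,0.002,0.18],[-0.002,0.002,0.08]], turn=[[0,0,0.005],[0,0,0.005],[0,0,0.005],[0,0,0.005],[0,0,0.005],[0,0,0.005],[0,0,0.005],[0,0,0.005],[0,0,0.005],[0,0,0.005],[0,0,0.005],[0,0,0.005]], claw=[0.48,0.48,0.48,0.48,0.48,1,1,1,1,1,1,1])

```text
clock: 38.25
position: [0.4645, -0.2994, 0.2169]
ee_rot: [-0.001, 0.999, -0.042, -0.002]
contact_force: [0.4, -0.6, -2.0]
width: 0.0073
gripper_force: 43.9
```

```bash
python3 -c "
from h import *
go((.4657,-.2984,.34,-4.65),(.4438,.22,.34,1.5))"
```

```text
now t=38.2 [ 0.4645 -0.2994  0.2169] yaw -4.77 w 0.0073 f [ 0.4 -0.6 -2. ]
[0.001, -0.004, -0.308] [-0.005, 0.008, -0.004] rows>=2.5
[-0.161, -1.291, -0.304] [-0.006, 0.007, -0.209] rows>=10.7
```

Request:
carry_out(delta_pos=[[0,0,-0.12],[-0.01,-0.02,-0.23],[-0.03,-0.08,-0.29],[-0.05,-0.17,-0.31],[-0.08,-0.28,-0.31],[-0.1,-0.4,-0.31],[-0.12,-0.52,-0.31],[-0.14,-0.64,-0.31],[-0.15,-0.76,-0.31],[-0.15,-0.87,-0.31],[-0.15,-0.96,-0.31],[-0.15,-1.0,-0.31]], turn=[[0,0,0],[0,0,0],[0,0,0],[0,0,-0.03],[0,0,-0.06],[0,0,-0.1],[0,0,-0.14],[0,0,-0.18],[0,0,-0.207],[0,0,-0.207],[0,0,-0.207],[0,0,-0.207]], claw=[1,1,1,1,1,1,1,1,1,1,1,1])

```text
clock: 39.45
position: [0.4385, 0.1062, 0.3418]
ee_rot: [-0.001, 1.0, 0.014, 0.0]
contact_force: [-0.1, -0.0, -1.7]
width: 0.0074
gripper_force: 44.0
```

```bash
python3 -c "
from h import *
manip.get_image('wrist')
go((.4438,.22,.24,1.5))"
```

```text
now t=39.5 [0.4388 0.1075 0.3417] yaw 1.68 w 0.0075 f [ 0.8  1.8 -1. ]
[0.021, -0.28, 0.255] [-0.006, -0.001, 0.006] rows>=3.0
```

Request:
carry_out(delta_pos=[[0.005,-0.12,0.0],[0.012,-0.22,0.0],[0.016,-0.29,0.06],[0.016,-0.29,0.17],[0.016,-0.29,0.24],[0.016,-0.29,0.254],[0.016,-0.29,0.254],[0.016,-0.29,0.254]], turn=[[0,0,0],[0,0,0],[0,0,0],[0,0,0],[0,0,0],[0,0,0],[0,0,0],[0,0,0]], claw=[1,1,1,1,1,1,1,1])

```text
clock: 40.3
position: [0.444, 0.2193, 0.2415]
ee_rot: [-0.0, 1.0, 0.012, 0.002]
contact_force: [0.9, -0.5, -1.1]
width: 0.0077
gripper_force: 43.9
```

```bash
python3 -c "
from h import *
go((.4438,.22,.134,1.5))"
```

```text
now t=40.3 [0.444  0.2193 0.2415] yaw 1.41 w 0.0077 f [ 0.9 -0.5 -1.1]
[-0.001, -0.002, 0.269] [-0.001, -0.006, -0.003] rows>=2.2
```

Request:
carry_out(delta_pos=[[0,-0.002,0.01],[0,-0.002,0.03],[0,-0.002,0.06],[0,-0.002,0.09],[0,-0.002,0.12],[0,-0.002,0.15],[0,-0.002,0.18],[0,-0.002,0.21],[0,-0.002,0.235],[0,-0.002,0.255],[0,-0.002,0.264],[0,-0.002,0.266]], turn=[[0,0,-0.003],[0,0,-0.003],[0,0,-0.003],[0,0,-0.003],[0,0,-0.003],[0,0,-0.003],[0,0,-0.003],[0,0,-0.003],[0,0,-0.003],[0,0,-0.003],[0,0,-0.003],[0,0,-0.003]], claw=[1,1,1,1,1,1,1,1,1,1,1,1])

```text
clock: 41.5
position: [0.4459, 0.2208, 0.1357]
ee_rot: [-0.001, 1.0, 0.014, 0.004]
contact_force: [1.3, -1.7, 13.5]
width: 0.0077
gripper_force: 46.7
```

Request:
carry_out(delta_pos=[[0,0,0],[0,0,0],[0,0,0],[0,0,-0.03],[0,0,-0.1],[0,0,-0.2],[0,0,-0.32],[0,0,-0.44],[0,-0.05,-0.46],[0.0,-0.12,-0.46],[0.0,-0.2,-0.46],[0.0,-0.2,-0.46]], turn=[[0,0,0],[0,0,0],[0,0,0],[0,0,0],[0,0,0],[0,0,0],[0,0,0],[0,0,-0.05],[0,0,-0.3],[0,0,-0.55],[0,0,-0.8],[0,0,-1]], claw=[0.48,0.48,0.48,0.48,0.48,0.48,0.48,0.48,0.48,0.48,0.48,0.48])

```text
clock: 42.7
position: [0.4403, 0.3034, 0.3179]
ee_rot: [-0.001, 0.961, 0.276, 0.001]
contact_force: [-0.0, -1.0, 0.0]
width: 0.0221
gripper_force: 0.0
```

Request:
carry_out(delta_pos=[[0,0,0],[0,0,0],[0,0,0],[0,0,0]], turn=[[0,0,-0.28],[0,0,-0.56],[0,0,-0.84],[0,0,-1]], claw=[0.3,0.3,0.3,0.3])

```text
clock: 43.1
position: [0.4403, 0.3002, 0.318]
ee_rot: [0.0, 0.858, 0.514, 0.0]
contact_force: [-0.5, 0.6, 0.2]
width: 0.0296
gripper_force: 0.0
```

Request:
carry_out(delta_pos=[[0,0,0],[0,0,0],[0,0,0],[0,0,0],[0,0,0],[0,0,0]], turn=[[0,0,-0.28],[0,0,-0.56],[0,0,-0.84],[0,0,-1],[0,0,-1],[0,0,-1]], claw=[0.3,0.3,0.3,0.3,0.3,0.3])

```text
clock: 43.7
position: [0.4404, 0.3002, 0.3177]
ee_rot: [0.0, 0.698, 0.716, 0.0]
contact_force: [1.1, 0.4, -0.4]
width: 0.0297
gripper_force: 0.0
```

```bash
python3 - <<'E'
from h import *
save('wrist','w_h.png')
d=save('top','t_h.png'); W=cloud(d); x,y,z=[W[...,i] for i in range(3)]
for c in ['wrist','top','scene']:
    for q in ['handle_grip','handle_pivot','hook_knob','hook_pivot']:
        print(c,q,[(np.round(o['point'],3).tolist(),round(o['score'],2)) for o in manip.place_of(c,q)[:1]])
d=dict(np.load('last_wrist.npz')); W=cloud(d); x,y,z=[W[...,i] for i in range(3)]
m=(x>.515)&(x<.56)&(z>.15)&(z<.2)&(abs(y-.3)<.07); P=W[m]; print('grip',len(P),P.mean(0),np.percentile(P,[2,98],0))
go((.534,.3023,.25,91.5))
E
```

```text
wrist handle_grip []
wrist handle_pivot [([0.443, 0.377, 0.094], 0.52)]
wrist hook_knob [([0.441, 0.138, 0.185], 0.91)]
wrist hook_pivot []
top handle_grip [([0.447, 0.036, 0.004], 0.67)]
top handle_pivot [([0.44, 0.303, 0.068], 0.66)]
top hook_knob [([0.438, 0.138, 0.184], 0.68)]
top hook_pivot [([0.378, 0.141, 0.137], 0.74)]
scene handle_grip [([0.532, 0.303, 0.173], 0.74)]
scene handle_pivot [([0.445, 0.294, 0.069], 0.71)]
scene hook_knob [([0.439, 0.136, 0.183], 0.4)]
scene hook_pivot [([0.376, 0.138, 0.14], 0.61)]
grip 3190 [0.53040579 0.3060034  0.18162731] [[0.52291377 0.23848424 0.17431314]
 [0.54015637 0.3643876  0.18504065]]
now t=44.4 [0.4405 0.3001 0.3173] yaw 91.54 w 0.0298 f [-0.1 -0.2  0.2]
[-0.001, 0.234, 0.168] [0.0, 0.0, 0.001] rows>=2.3
```

View pics/w_h.png

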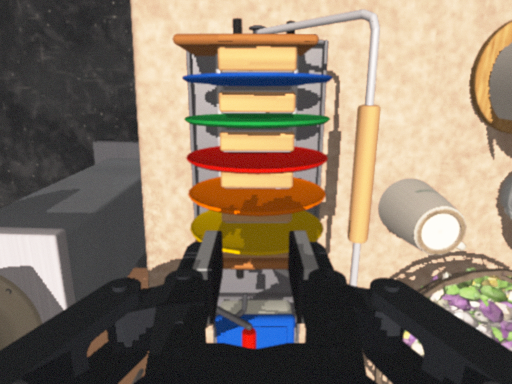

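Request:
carry_out(delta_pos=[[0,0.1,0],[0,0.2,0.04],[0,0.23,0.12],[0,0.23,0.22],[0,0.23,0.3],[0,0.23,0.36],[0,0.23,0.39],[0,0.23,0.39],[0,0.23,0.39],[0,0.23,0.39]], turn=[[0,0,0],[0,0,0],[0,0,0],[0,0,0],[0,0,0],[0,0,0],[0,0,0],[0,0,0],[0,0,0],[0,0,0]], claw=[0.3,0.3,0.3,0.3,0.3,0.3,0.3,0.48,0.48,0.48], force=20)

```text
clock: 45.4
position: [0.5336, 0.3031, 0.1631]
ee_rot: [0.001, 0.698, 0.717, 0.002]
contact_force: [0.2, -0.4, 0.1]
width: 0.0222
gripper_force: 0.0
```

Request:
carry_out(delta_pos=[[0,-0.02,-0.016],[0,-0.041,-0.031],[0,-0.064,-0.044],[0,-0.087,-0.056],[0,-0.111,-0.066],[0,-0.136,-0.074],[0,-0.16,-0.08],[0,-0.186,-0.084],[0,-0.212,-0.086],[0,-0.238,-0.086],[0,-0.255,-0.085],[0,-0.272,-0.084]], turn=[[0,0,0],[0,0,0],[0,0,0],[0,0,0],[0,0,0],[0,0,0],[0,0,0],[0,0,0],[0,0,0],[0,0,0],[0,0,0],[0,0,0]], claw=[0.48,0.48,0.48,0.48,0.48,0.48,0.48,0.48,0.48,0.48,0.48,0.48])

```text
clock: 46.6
position: [0.4228, 0.2996, 0.1946]
ee_rot: [-0.0, 0.697, 0.717, -0.0]
contact_force: [-0.1, 0.8, 0.0]
width: 0.0222
gripper_force: 0.0
```

Request:
carry_out(delta_pos=[[0,-0.012,0.002],[0,-0.024,0.004],[0,-0.036,0.007],[0,-0.046,0.009],[0,-0.053,0.011],[0,-0.056,0.012],[0,-0.056,0.012]], turn=[[0,0,0],[0,0,0],[0,0,0],[0,0,0],[0,0,0],[0,0,0],[0,0,0]], claw=[0.48,0.48,0.48,0.48,0.48,0.48,0.48])

```text
clock: 47.3
position: [0.4019, 0.2991, 0.1903]
ee_rot: [0.0, 0.698, 0.717, 0.0]
contact_force: [1.1, -0.0, -0.6]
width: 0.0224
gripper_force: 0.6
```

```bash
python3 -c "
from h import *
manip.get_image('scene')
go((.405,.303,.19,91.5))
print([(np.round(o['point'],3).tolist(),round(o['score'],2)) for c in ['scene','top'] for o in manip.place_of(c,'handle_grip')[:1]])"
```

```text
now t=47.4 [0.4019 0.2991 0.1903] yaw 91.54 w 0.0223 f [1.8 0.6 0.4]
[0.009, 0.008, 0.001] [0.002, 0.0, 0.001] rows>=0.1
[([0.405, 0.3, 0.2], 0.54), ([0.447, 0.036, 0.004], 0.67)]
```

Request:
carry_out(delta_pos=[[0,0.004,0],[0,0.004,0],[0,0.004,0],[0,0.004,-0.03],[0,0.004,-0.1],[0,0.004,-0.2],[-0.03,0.02,-0.27],[-0.13,0.05,-0.27],[-0.25,0.08,-0.27],[-0.35,0.1,-0.27],[-0.41,0.1,-0.27],[-0.41,0.1,-0.27]], turn=[[0,0,0],[0,0,0],[0,0,0],[0,0,0],[0,0,0],[0,0,0],[0,0,0],[0,0,0],[0,0,0],[0,0,0],[0,0,0],[0,0,0]], claw=[0,-0.2,-0.2,-0.2,-0.2,-0.2,0,1,1,1,1,1])

```text
clock: 48.65
position: [0.4459, 0.1337, 0.299]
ee_rot: [0.001, 0.699, 0.715, -0.0]
contact_force: [0.4, 0.3, -0.2]
width: 0.0
gripper_force: 0.0
```

```bash
python3 - <<'E'
from h import *
save('scene','s1.png',1.5)
d=save('wrist','w_k.png'); 
for c in ['wrist','scene','top']:
    for q in ['handle_grip','hook_knob','hook_pivot']: print(c,q,[(np.round(o['point'],3).tolist(),round(o['score'],2)) for o in manip.place_of(c,q)[:1]])
d=dict(np.load('last_wrist.npz')); W=cloud(d); h=cv2.cvtColor(d['image'],cv2.COLOR_RGB2HSV).astype(int)
m=((h[...,0]<5)|(h[...,0]>175))&(h[...,1]>180)&(W[...,1]<.18); P=W[m]; print(len(P),np.percentile(P,[3,50,97],0) if len(P) else '')
go((.441,.135,.20,91.5),(.457,.135,.140,91.5))
E
```

```text
wrist handle_grip []
wrist hook_knob [([0.438, 0.138, 0.183], 0.93)]
wrist hook_pivot [([0.377, 0.135, 0.139], 0.75)]
scene handle_grip [([0.402, 0.304, 0.203], 0.8)]
scene hook_knob [([0.439, 0.138, 0.184], 0.43)]
scene hook_pivot [([0.374, 0.137, 0.137], 0.66)]
top handle_grip [([0.447, 0.036, 0.004], 0.67)]
top hook_knob [([0.438, 0.138, 0.184], 0.68)]
top hook_pivot [([0.378, 0.141, 0.137], 0.74)]
486 [[0.43230112 0.12919611 0.18780536]
 [0.43801157 0.1404678  0.19176212]
 [0.44375704 0.15084149 0.19364953]]
now t=49.2 [0.4456 0.1368 0.298 ] yaw 91.60 w -0.0001 f [ 0.1  0.2 -0.6]
[-0.004, -0.012, 0.245] [-0.0, 0.0, 0.003] rows>=2.0
[-0.005, 0.028, 0.395] [-0.0, 0.0, 0.003] rows>=3.2
```

View pics/s1.png

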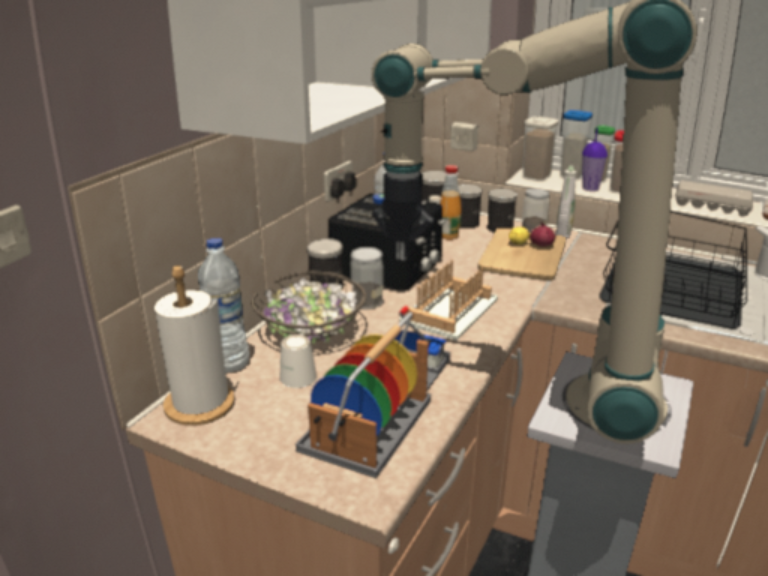

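View pics/w_k.png

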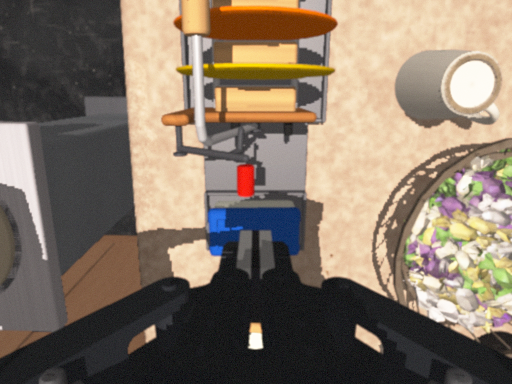

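Request:
carry_out(delta_pos=[[-0.002,-0.014,0.12],[-0.002,-0.014,0.22],[-0.002,-0.012,0.25],[-0.002,-0.004,0.27],[-0.002,0.002,0.29],[-0.002,0.008,0.31],[-0.002,0.013,0.33],[-0.002,0.018,0.35],[-0.002,0.021,0.367],[-0.002,0.023,0.38],[-0.002,0.024,0.387],[-0.002,0.024,0.39]], turn=[[0,0,0],[0,0,0],[0,0,0],[0,0,0],[0,0,0],[0,0,0],[0,0,0],[0,0,0],[0,0,0],[0,0,0],[0,0,0],[0,0,0]], claw=[1,1,1,1,1,1,1,1,1,1,1,1])

```text
clock: 50.4
position: [0.4551, 0.1357, 0.1418]
ee_rot: [-0.0, 0.698, 0.717, -0.0]
contact_force: [-1.8, -0.6, 3.7]
width: -0.0001
gripper_force: 2.1
```

Request:
carry_out(delta_pos=[[0,0,0.002],[0,0,0.004],[0,0,0.005],[0,0,0.005]], turn=[[0,0,0],[0,0,0],[0,0,0],[0,0,0]], claw=[1,1,1,1])

```text
clock: 50.8
position: [0.4552, 0.1357, 0.1416]
ee_rot: [0.0, 0.697, 0.717, 0.0]
contact_force: [-2.6, 0.6, 9.7]
width: 0.0002
gripper_force: 4.8
```

Request:
carry_out(delta_pos=[[0,0.002,-0.02],[0,0.01,-0.1],[0,0.01,-0.2],[0,0.0,-0.32],[-0.1,0,-0.4],[-0.2,0,-0.4],[-0.3,0,-0.4],[-0.3,0,-0.4],[-0.3,0,-0.4]], turn=[[0,0,0],[0,0,0],[0,0,0],[0,0,0],[0,0,0],[0,0,0],[0,0,0],[0,0,0],[0,0,0]], claw=[1,1,1,1,1,1,1,1,1])

```text
clock: 51.7
position: [0.4586, 0.0153, 0.3003]
ee_rot: [-0.0, 0.698, 0.716, 0.0]
contact_force: [0.1, 0.1, -0.4]
width: -0.0001
gripper_force: 0.0
```

```bash
python3 - <<'E'
from h import *
d=save('wrist','w_e.png'); save('top','t_e.png',1.5); save('scene','s_e.png')
for c in ['wrist','scene','top']:
    for q in ['handle_grip','hook_knob','hook_pivot','lunchbox','mug','jar']: print(c,q,[(np.round(o['point'],3).tolist(),round(o['score'],2)) for o in manip.place_of(c,q)[:1]])
W=cloud(d); h=cv2.cvtColor(d['image'],cv2.COLOR_RGB2HSV).astype(int)
m=((h[...,0]<5)|(h[...,0]>175))&(h[...,1]>180)&(W[...,1]<.17); P=W[m]; print(len(P),np.percentile(P,[3,50,97],0) if len(P) else '')
print(box('wrist'))
go()
E
```

```text
wrist handle_grip []
wrist hook_knob [([0.455, 0.142, 0.134], 0.69)]
wrist hook_pivot [([0.38, 0.132, 0.14], 0.62)]
wrist lunchbox [([0.447, 0.038, 0.004], 0.86)]
wrist mug []
wrist jar [([0.689, -0.162, 0.001], 0.82)]
scene handle_grip [([0.406, 0.3, 0.198], 0.57)]
scene hook_knob [([0.457, 0.138, 0.131], 0.4)]
scene hook_pivot [([0.376, 0.136, 0.136], 0.57)]
scene lunchbox [([0.447, 0.04, 0.004], 0.9)]
scene mug [([0.668, 0.211, -0.003], 0.79)]
scene jar [([0.687, -0.16, 0.002], 0.88)]
top handle_grip [([0.407, 0.298, 0.203], 0.86)]
top hook_knob [([0.455, 0.137, 0.137], 0.59)]
top hook_pivot [([0.453, 0.136, 0.137], 0.74)]
top lunchbox [([0.446, 0.301, 0.096], 0.72)]
top mug [([0.668, 0.208, 0.003], 0.95)]
top jar [([0.688, -0.163, 0.002], 0.79)]
488 [[0.44898895 0.1280041  0.13746188]
 [0.45509314 0.1392695  0.14217598]
 [0.46125944 0.15168475 0.14419166]]
(5253, ((445.916748046875, 39.15544891357422), (110.94992065429688, 62.00827407836914), 2.3280105590820312), array([0.44646328, 0.0410461 , 0.06196415]), np.float64(0.06253223054123952))
now t=52.8 [0.4585 0.0157 0.3001] yaw 91.53 w -0.0002 f [ 0.7 -0.4  0.2]
```

View pics/w_e.png

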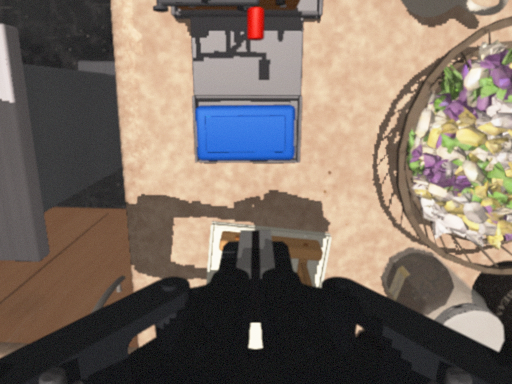

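View pics/t_e.png

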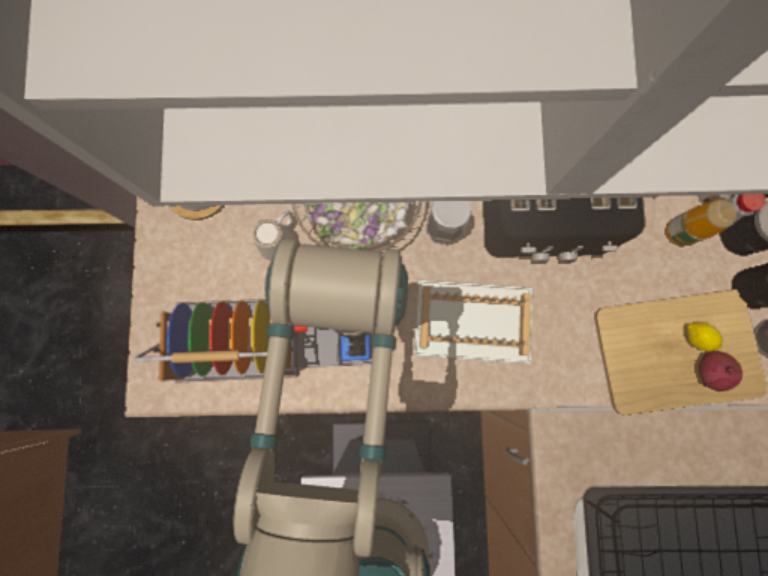

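```bash
python3 -c "
from rig import manip
print(manip.sign_off())"
```

```text
the job is handed in; nothing more can be done
None
```

The job is handed in: all five plates stand in their own caddy slots, the lunch box sits flat in the bay, the handle rests on its stop and the hook was then fully closed, with the mug and jar untouched, at about 53 s of the 210 s allowed.

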